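# Screw the octagonal lid back on the ink pot without cross-threading

### The arm

A 7-joint arm with a two-finger parallel gripper is mounted at the origin on the work surface. World frame = base frame: x ahead of the robot, y to its left, z up, the work surface at z = 0. Lengths are in m, angles in degrees, forces in N, time in s.
With the tool pointing down it reaches from about 0.425 to 0.925 m from the base axis. Payload 6.8 kg.
Tool frame: the origin (TCP) lies between the finger pads; the fingertips stand 17 mm ahead of it and the grasp point (between the pads) lies 2 mm behind it; x points along the fingers, z is the direction in which the jaws open and shut, and the axes are right-handed (so a half turn about x gives the same grasp; the last joint's range is limited). The gripper opens to 85 mm and grips with 20 to 120 N. Pads are 22 mm wide; open, the fingers measure 114 mm over their backs; the gripper's body (76 mm by 85 mm) begins 54 mm behind the grasp point. The pads swing forward as they close: fully open they stand 13 mm farther back than shut.
Start: joints at [62.905, 27.33, 1.283, 89.118, -0.659, 63.558, -4.761], TCP at [0.241, -0.631, 0.248] pointing down, gripper open.
Joint ranges: [-169.35, 169.35], [-19.33, 120.38], [-80.79, 83.38], [13.8, 139.57], [-78.32, 258.32], [9.67, 109.79], [-169.56, 169.56]. Speed limits (degrees/s): [136.94, 136.94, 180, 180, 180, 180, 180].

### API

Orientations are given as a 3x3 rotation matrix whose columns are the frame's x, y, z axes.
In Python, from rig import ctrl gives the robot as it stands.
- The arm moves only by the tool carry_out, never from a script. Its argument "targets" is a list of rows, each an object of numbers: "gripper": the closure, from -1 (fully open) to 1 (shut), so that 0 is half open; "x", "y", "z": the shift along the tool's x, y, z in mm; "wx", "wy", "wz": the turn, a rotation vector about the tool's x, y, z in rad. A call has 1 to 8 rows; each row shifts and turns the pose as measured when the row begins, along the tool's axes as they then stand; what a row does not reach is not made up. A row lasts 1/12 s, in which the tool goes at most 41.7 mm and 7.16 degrees, less where a joint would pass 70% of its speed; a pose out of reach is approached as far as the arm can. A call with a gripper value outside its range is refused whole. The fingers move at their own pace and stop on an object; "grip_force" is the grip in N (left out, the last holds). Time passes only in rows, so rows that do not move let the fingers close. It gives the time, the measured TCP pose, the force and the opening at its end, in the units of the state.
- ctrl.sense(): the state, without advancing time (a new reading comes with each control period).
- ctrl.capture(name): name is "scene" or "top" or "wrist"; returns the picture (400x640x3 uint8, red, green, blue); there is no depth.
- ctrl.camera_params(name): a dict with "intrinsics" (3x3 intrinsics, pixels), "k1" (the pictures are not rectified: a ray, as slopes to the right and down, at radius r is drawn at 1 + k1 r^2 times it, then the intrinsics apply), "rvec" (rotation vector, rad) and "tvec" (3), from world to camera coordinates, as OpenCV has them. Camera axes: x right, y down, z forward; pixel columns grow to the right and rows downward; lengths in m; the calibration is good to about 2 mm. A picture is of the moment at which its call begins: read the wrist's pose just before it. camera_params takes no time and is no camera call; for the wrist camera it gives the pose at the moment of the call.
- ctrl.sign_off(): hands the job in, once; it reports no verdict.
Trained networks look in the newest picture that a camera, given by its name, has taken for a name from the list of things; names that differ only in an ending like _2 or _b are one class to them, and where a whole thing is asked for, a point or a joint stands for the part that bears it (a point fixed in the world has none). Each returns a list of dicts, best first, with "p" (0 to 1); they miss things now and then, are a little off and sometimes report something else, mostly with a low value. They report only what shows in the picture. A call takes as long as a camera call. They do not tell look-alikes from the thing itself.
- ctrl.search_frame(camera, target): "position" ([x, y, z] in m, in the coordinates of the camera as it stood for that picture, good to about 4 mm: the middle of the surface that is visible of it).
- ctrl.tip_of(camera, target): "position" ([x, y, z] in m, in the coordinates of the camera as it stood for that picture, good to about 4 mm: a listed point, or the origin of a listed thing).
The state is a dict: "time_s": time; "joints": joint angles; "joint_velocities": joint speeds; "joint_torque": joint torques, N m; "tcp_pos": TCP position; "tcp_rot": TCP orientation; "force": force on the tool from outside, world axes, zero at the start; "torque": the same for the moment, N m; "width": finger opening in m.
Only numpy, scipy, OpenCV 4.12 (cv2) and the standard library are available. Lean on these libraries where they do the work, as an engineer would, in place of code of your own. Each camera call takes 0.05 s, during which the arm holds its last target.

### The job

Close the white ink pot: take the octagonal black lid that stands on edge in the wooden rack, tip it down onto the grey stone mixing slab so that it lies flat there with its open side down, and let go of it. Then take it again by its sides, set it level on the pot's neck, turn it backward (counter-clockwise seen from above) until you feel it drop into the thread, and turn it forward (clockwise) until it is fully home. Leave the other lid, the palette knife, the brush and the squeegee where they are.

Things in the scene. Friction and masses are not known exactly. Their poses are not given: they have to be found in the camera images.
- lid_center (a point): Centre (half-way up) of the black octagonal screw lid: 64 mm across flats, 24 mm tall, open on one face, walls 3.5 mm, about 80 g. z axis: from the open face out through the closed top; x axis: normal to one flat. At the start it stands on a flat in one of the rack's two places, x axis up, z axis level and square to the groove, spanning 6 to 70 mm above the table.
- lid: The same lid; origin at the centre of its open face, same axes. Inside at the open end are three lugs, 120 degrees apart, 4 mm wide. Loosely guided by its flats, not clamped, it turns and sinks freely under its own weight on the neck, and stays where it is left.
- rack: Fixed wooden rack, 75 x 210 mm, origin at the centre of its underside. A groove 27 mm wide runs along its y axis; groove floor 6 mm, rail tops 20 mm above the table. The two lids stand in it 45 mm to either side of the origin along y, faces to the rails; the octagonal lid's closed top looks along the rack's -x axis.
- slab_edge (a point): Middle of the upper edge, nearest the robot, of the fixed stone slab (6 mm thick). The slab extends 220 mm along +x, 90 mm to either side in y. The table before the edge is clear. The lid stood on the table, open face against this edge, and pushed about 45 mm towards +x high on its closed top, tips over the edge and lies open side down, centre about 26 mm beyond the edge.
- pot_shoulder (a point): Centre of the pot's flat shoulder, on the neck's axis, 60 mm above the table; z up. White pot, 90 mm across, fixed in a wooden holder 130 mm square, 22 mm high. On the shoulder stands the neck: core 42 mm across, tapered tip 30 mm above the shoulder, three right-hand threads 53.6 mm across, 120 degrees apart, clearing the lid's walls by 1.7 mm. Dropping off a thread is a 6 mm fall.
- neck_tip (a point): Centre of the neck's tip. The direction of the thread starts varies and is not given: find it by feel. Lid set on the neck: lugs lie on the threads (lid centre 30.5 to 35 mm above the shoulder) or on the stops between them (37 mm, falls onto the thread when turned back). Forward is blocked by a stop; at most 125 degrees backward it drops into the thread start.
- neck_foot (a point): Foot of the neck, on its axis, at the shoulder's height. Dropped into the thread start, the lid's centre is 28 to 29 mm above this point, and further backward turning meets a hard stop within 10 degrees. From there 95 to 108 degrees forward, sinking all the way, bring it to the hard stop where it is fully home, its centre 24 mm above this point.
- hexlid: Bystander: black hexagonal lid, 50 mm across flats, 24 mm thick, standing in the rack's other place. Origin at the centre of its open face; leave it where it is.
- knife: Bystander: palette knife, 170 mm long, lying across the far half of the slab; leave it where it is.
- squeegee: Bystander: wooden squeegee lying flat, 180 x 64 mm, 26 mm high, in front of the pot; leave it where it is.
- brush: Bystander: flat brush, 180 mm long, beyond the rack; leave it where it is.
Mind the look-alikes: they are no part of the job. What is shaped like the lid but green is not meant.

How it is judged:
By the outcome, as a careful person would: the job done as asked, in the order asked, and still so for the second after the job is handed in, with the robot touching nothing.
It also fails if it takes over 72 s, if anything falls off the work surface, if the arm or the gripper's body presses on something with over 40 N, if the wrist force passes 120 N, or if a joint passes its speed limit or range.

## Working session

There is one attempt and no reset: what is moved stays moved. The work goes in short steps, Python scripts to look and compute and a tool call to move; the robot and the scene stay as the last step left them, time stands still between calls to the robot, and variables do not carry over. Pictures are saved under pics/ and viewed, and the job is handed in when it is done.

Besides the shell and the picture viewer there is one more tool, called after "Call:" as a command line: name --argument value ..., lists and objects as JSON in quotes. carry_out: Moves the arm, as the interface text tells. Its arguments: {"type":"object","properties":{"targets":{"type":"array"},"grip_force":{"type":"number"}},"required":["targets"]}

```bash
ls; mkdir -p pics; cat > h.py <<'E'
import numpy as np, cv2
from rig import ctrl
def save(name,f,crop=None,scale=1):
    im=ctrl.capture(name)
    o=im
    if crop: o=im[crop[1]:crop[3],crop[0]:crop[2]]
    if scale!=1: o=cv2.resize(o,None,fx=scale,fy=scale,interpolation=cv2.INTER_CUBIC)
    cv2.imwrite('pics/'+f,o[:,:,::-1]); return im
def cam(name):
    p=ctrl.camera_params(name); R=cv2.Rodrigues(np.array(p['rvec'],float))[0]
    return np.array(p['intrinsics']),p['k1'],R,np.array(p['tvec'],float).ravel()
def c2w(name,P):
    K,k,R,t=cam(name); return R.T@(np.array(P)-t)
def w2p(name,P):
    K,k,R,t=cam(name); c=R@np.array(P)+t; s=c[:2]/c[2]; s=s*(1+k*(s@s)); return (K@np.array([*s,1]))[:2]
def p2w(name,u,v,z):
    K,k,R,t=cam(name); d=np.linalg.inv(K)@np.array([u,v,1]); s=d[:2].copy()
    for _ in range(20): s=d[:2]/(1+k*(s@s))
    r=R.T@np.array([*s,1]); o=-R.T@t; return o+r*(z-o[2])/r[2]
E
python3 - <<'E'
from h import *
np.set_printoptions(precision=4,suppress=True)
for n in ['scene','top']:
    save(n,n+'0.png')
    for t in ['lid_center','lid','rack','slab_edge','pot_shoulder','neck_tip','neck_foot','hexlid','knife','squeegee','brush']:
        for r in ctrl.tip_of(n,t)[:3]:
            w=c2w(n,r['position']); print(n,t,round(r['p'],2),w,w2p(n,w).round())
save('wrist','wrist0.png')
print(ctrl.sense())
E
```

```text
pics
scene lid_center 0.86 [0.632  0.4327 0.0305] [425. 164.]
scene lid_center 0.78 [0.3547 0.2589 0.0328] [320. 146.]
scene lid_center 0.54 [0.4906 0.325  0.0402] [367. 156.]
scene lid 0.69 [0.5019 0.3299 0.0357] [371. 158.]
scene lid 0.63 [0.3502 0.2506 0.0334] [317. 146.]
scene lid 0.58 [0.6395 0.4493 0.0306] [431. 163.]
scene rack 0.9 [ 0.4848  0.2842 -0.002 ] [356. 171.]
scene slab_edge 0.86 [ 0.5089 -0.1718  0.0068] [246. 270.]
scene slab_edge 0.4 [0.6548 0.1897 0.0006] [378. 222.]
scene pot_shoulder 0.83 [0.6133 0.0533 0.0655] [334. 231.]
scene neck_tip 0.87 [0.6132 0.0473 0.0878] [332. 228.]
scene neck_foot 0.73 [0.6152 0.0535 0.0595] [334. 232.]
scene hexlid 0.46 [0.4991 0.2374 0.0312] [349. 176.]
scene knife 0.82 [ 0.6696 -0.211   0.0056] [275. 321.]
scene squeegee 0.94 [ 0.4364  0.0183 -0.0008] [281. 213.]
scene brush 0.8 [0.6515 0.1887 0.0004] [376. 222.]
top lid_center 0.84 [0.3564 0.258  0.0373] [243. 267.]
top lid_center 0.71 [0.6361 0.4316 0.0361] [173. 143.]
top lid_center 0.67 [0.4858 0.3296 0.0376] [214. 208.]
top lid 0.82 [0.351  0.2558 0.0347] [244. 269.]
top lid
[... 554 characters left out ...]
 [350. 234.]
top brush 0.98 [ 0.6494  0.1921 -0.0007] [279. 144.]
top brush 0.56 [ 0.6743 -0.2124  0.0077] [447. 137.]
{'time_s': 1.25, 'joints': array([62.9034, 27.3308,  1.2829, 89.1184, -0.6601, 63.5598, -4.7601]), 'joint_velocities': array([ 0.0121, -0.0486,  0.0471, -0.0606,  0.0323,  0.0401,  0.0739]), 'joint_torque': array([  0.0007, -59.6338,   1.6065, -28.155 ,   0.0124,   0.0017,
        -0.    ]), 'tcp_pos': array([ 0.2408, -0.6306,  0.2483]), 'tcp_rot': array([[ 0.    ,  0.9342,  0.3568],
       [ 0.    ,  0.3568, -0.9342],
       [-1.    ,  0.    , -0.    ]]), 'force': array([-0.7006,  0.7414,  0.5229]), 'torque': array([ 0.0814,  0.0493, -0.0321]), 'width': 0.08566964759318389}
```

View pics/scene0.png

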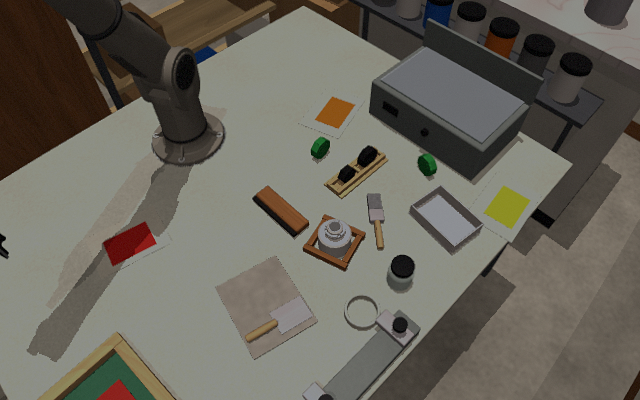

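View pics/top0.png

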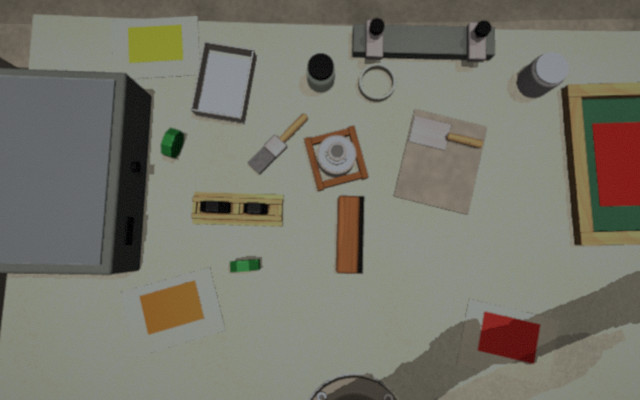

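```bash
python3 - <<'E'
import cv2
a=cv2.imread('pics/top0.png');s=cv2.imread('pics/scene0.png')
b=cv2.resize(a[120:290,150:300],None,fx=4,fy=4,interpolation=cv2.INTER_CUBIC)
cv2.imwrite('pics/top_crop.png',b[:600])
b=cv2.resize(s[130:240,290:450],None,fx=5,fy=5,interpolation=cv2.INTER_CUBIC)
cv2.imwrite('pics/scene_crop.png',b)
E
```

```text
(no output)
```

View pics/top_crop.png

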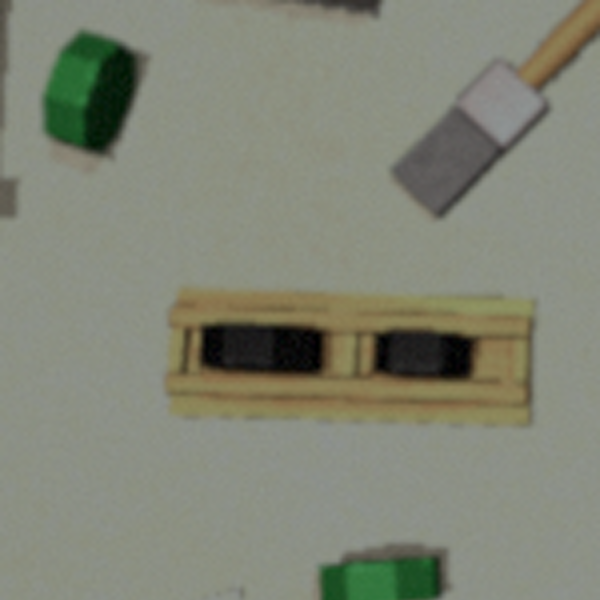

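View pics/scene_crop.png

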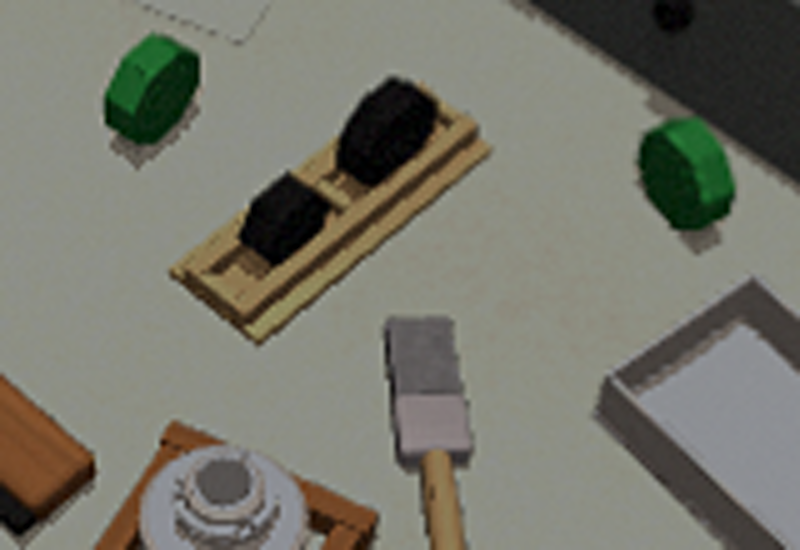

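Candidates in the top view: the black octagon at (216,207), the black hexagon at (256,208), and green octagons at (243,267) and (173,143). The black one at (216,207) is larger and eight-sided, so it is the lid. Its network origin (open face) lies on its +x side, which fits the description.

```bash
python3 - <<'E'
from h import *
np.set_printoptions(precision=4,suppress=True)
P=lambda u,v,z:p2w('top',u,v,z)
a=P(150+172/4,120+415/4,0);b=P(150+525/4,120+424/4,0);print('rack near edge',a,b,np.degrees(np.arctan2(-(a-b)[0],(a-b)[1])))
c=[P(*q,.006) for q in [(416,110),(487,126),(467,213),(395,195)]];print(np.array(c))
e=c[3]-c[2];print('slab near yaw',np.degrees(np.arctan2(-e[0],e[1])),(c[2]+c[3])/2)
e=c[0]-c[3];print(np.degrees(np.arctan2(e[1],e[0])),np.linalg.norm(e))
im=ctrl.capture('top')
o=cv2.resize(im[100:230,290:500],None,fx=3.8,fy=3.8,interpolation=cv2.INTER_CUBIC);cv2.imwrite('pics/top_c2.png',o[:,:,::-1])
K,k,R,t=cam('wrist');s=ctrl.sense();print(s['tcp_rot'].T@(-R.T@t-s['tcp_pos']), s['tcp_rot'].T@R.T);print(K,k)
E
```

```text
rack near edge [0.4516 0.3864 0.    ] [0.4512 0.1788 0.    ] -0.12494431268278394
[[ 0.7399 -0.1386  0.006 ]
 [ 0.7042 -0.3097  0.006 ]
 [ 0.4924 -0.2595  0.006 ]
 [ 0.531  -0.0892  0.006 ]]
slab near yaw -12.79173814228669 [ 0.5117 -0.1743  0.006 ]
-13.297792083777535 0.21464795848092597
[-0.1268  0.0653 -0.0006] [[ 0.0002 -0.2578  0.9662]
 [-0.0013 -0.9662 -0.2578]
 [ 1.     -0.0012 -0.0005]]
[[316.1305   0.     316.3503]
 [  0.     316.1305 194.6555]
 [  0.       0.       1.    ]] -0.006685337288424065
```

View pics/top_c2.png

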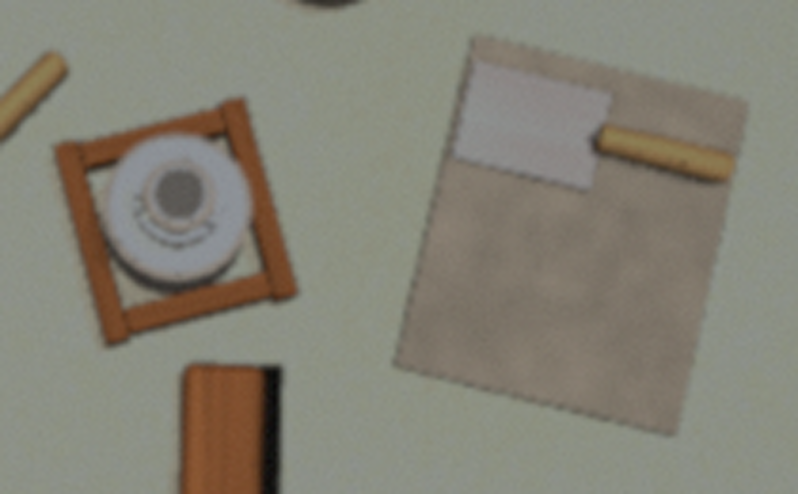

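View pics/wrist0.png

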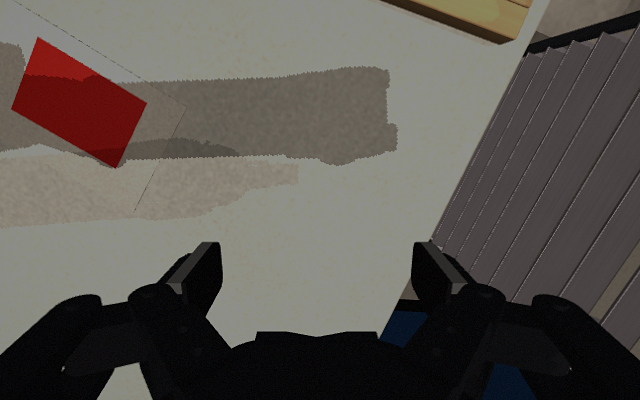

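```bash
cat > plan.py <<'E'
import numpy as np,sys
from scipy.spatial.transform import Rotation as Ro
from rig import ctrl
def rot(yaw):  # tool pointing down, tool y axis at yaw deg in world
    a=np.radians(yaw); return np.array([[0,np.cos(a),np.sin(a)],[0,np.sin(a),-np.cos(a)],[-1,0,0]])
def plan(pos,yaw,mx=38,ma=6.9,dirn=None):
    s=ctrl.sense();p=s['tcp_pos'];R=s['tcp_rot'];R1=rot(yaw)
    w=Ro.from_matrix(R.T@R1).as_rotvec()
    if dirn and abs(w[0])>0.1 and np.sign(w[0])!=dirn: w=w*(1-2*np.pi/np.linalg.norm(w))
    d=np.array(pos)-p
    n=int(np.ceil(max(np.linalg.norm(d)*1000/mx,np.degrees(np.linalg.norm(w))/ma,1)))
    rows=[]
    for i in range(n):
        Ri=R@Ro.from_rotvec(w*i/n).as_matrix()
        rows.append([*(Ri.T@d*1000/n).round(1),*(w/n).round(4)])
    print(n,'rows; total w',w.round(3)); 
    for r in rows: print([float(v) for v in r])
E
python3 -c "
from plan import *
plan([.44,-.17,.25],60,dirn=-1)"
```

```text
14 rows; total w [-0.682  0.     0.   ]
[-0.1, 25.0, -25.7, -0.0487, 0.0, 0.0]
[-0.1, 26.3, -24.4, -0.0487, 0.0, 0.0]
[-0.1, 27.4, -23.1, -0.0487, 0.0, 0.0]
[-0.1, 28.5, -21.7, -0.0487, 0.0, 0.0]
[-0.1, 29.5, -20.3, -0.0487, 0.0, 0.0]
[-0.1, 30.5, -18.9, -0.0487, 0.0, 0.0]
[-0.1, 31.4, -17.4, -0.0487, 0.0, 0.0]
[-0.1, 32.2, -15.8, -0.0487, 0.0, 0.0]
[-0.1, 32.9, -14.2, -0.0487, 0.0, 0.0]
[-0.1, 33.6, -12.6, -0.0487, 0.0, 0.0]
[-0.1, 34.1, -10.9, -0.0487, 0.0, 0.0]
[-0.1, 34.6, -9.3, -0.0487, 0.0, 0.0]
[-0.1, 35.0, -7.6, -0.0487, 0.0, 0.0]
[-0.1, 35.4, -5.9, -0.0487, 0.0, 0.0]
```

Call:
carry_out --targets '[{"y": 25,"z": -26,"wx": -0.05},{"y": 26,"z": -24,"wx": -0.05},{"y": 27,"z": -23,"wx": -0.05},{"y": 28.5,"z": -22,"wx": -0.05},{"y": 29.5,"z": -20,"wx": -0.05},{"y": 30.5,"z": -19,"wx": -0.05},{"y": 31.5,"z": -17,"wx": -0.05},{"y": 32,"z": -16,"wx": -0.05}]'

```text
schema error: expected keys gripper, x, y, z, wx, wy, wz
```

Call:
carry_out --targets '[{"y": 33,"z": -14,"wx": -0.05},{"y": 33.5,"z": -12.5,"wx": -0.05},{"y": 34,"z": -11,"wx": -0.05},{"y": 34.5,"z": -9,"wx": -0.05},{"y": 35,"z": -7.5,"wx": -0.05},{"y": 35,"z": -6,"wx": -0.05}]'

```text
schema error: expected keys gripper, x, y, z, wx, wy, wz
```

```bash
python3 -c "
from plan import *
plan([.4885,.3275,.20],180,dirn=-1);print(ctrl.sense()['joints'])"
```

```text
27 rows; total w [-2.777  0.     0.   ]
[1.8, 21.2, -29.9, -0.1028, 0.0, 0.0]
[1.8, 24.2, -27.5, -0.1028, 0.0, 0.0]
[1.8, 26.9, -24.9, -0.1028, 0.0, 0.0]
[1.8, 29.3, -22.0, -0.1028, 0.0, 0.0]
[1.8, 31.4, -18.9, -0.1028, 0.0, 0.0]
[1.8, 33.2, -15.6, -0.1028, 0.0, 0.0]
[1.8, 34.6, -12.1, -0.1028, 0.0, 0.0]
[1.8, 35.7, -8.5, -0.1028, 0.0, 0.0]
[1.8, 36.3, -4.8, -0.1028, 0.0, 0.0]
[1.8, 36.6, -1.0, -0.1028, 0.0, 0.0]
[1.8, 36.5, 2.8, -0.1028, 0.0, 0.0]
[1.8, 36.1, 6.5, -0.1028, 0.0, 0.0]
[1.8, 35.2, 10.2, -0.1028, 0.0, 0.0]
[1.8, 34.0, 13.7, -0.1028, 0.0, 0.0]
[1.8, 32.4, 17.1, -0.1028, 0.0, 0.0]
[1.8, 30.5, 20.4, -0.1028, 0.0, 0.0]
[1.8, 28.2, 23.4, -0.1028, 0.0, 0.0]
[1.8, 25.7, 26.2, -0.1028, 0.0, 0.0]
[1.8, 22.8, 28.7, -0.1028, 0.0, 0.0]
[1.8, 19.8, 30.9, -0.1028, 0.0, 0.0]
[1.8, 16.5, 32.7, -0.1028, 0.0, 0.0]
[1.8, 13.1, 34.3, -0.1028, 0.0, 0.0]
[1.8, 9.5, 35.4, -0.1028, 0.0, 0.0]
[1.8, 5.8, 36.2, -0.1028, 0.0, 0.0]
[1.8, 2.0, 36.6, -0.1028, 0.0, 0.0]
[1.8, -1.7, 36.6, -0.1028, 0.0, 0.0]
[1.8, -5.5, 36.2, -0.1028, 0.0, 0.0]
[62.90648847 27.33070303  1.28510779 89.11718726 -0.65860911 63.55784518
 -4.75904041]
```

Call:
carry_out --targets '[{"gripper": -1,"x": 0,"y": 25,"z": -26,"wx": -0.05,"wy": 0,"wz": 0},{"gripper": -1,"x": 0,"y": 26,"z": -24,"wx": -0.05,"wy": 0,"wz": 0},{"gripper": -1,"x": 0,"y": 27,"z": -23,"wx": -0.05,"wy": 0,"wz": 0},{"gripper": -1,"x": 0,"y": 28.5,"z": -22,"wx": -0.05,"wy": 0,"wz": 0},{"gripper": -1,"x": 0,"y": 29.5,"z": -20,"wx": -0.05,"wy": 0,"wz": 0},{"gripper": -1,"x": 0,"y": 30.5,"z": -19,"wx": -0.05,"wy": 0,"wz": 0},{"gripper": -1,"x": 0,"y": 31.5,"z": -17,"wx": -0.05,"wy": 0,"wz": 0},{"gripper": -1,"x": 0,"y": 32,"z": -16,"wx": -0.05,"wy": 0,"wz": 0}]'

```text
time_s: 1.97
tcp_pos: [0.3501, -0.3655, 0.2466]
tcp_rot: [[-0.002, 0.72, 0.693], [-0.007, 0.693, -0.72], [-1.0, -0.007, 0.004]]
force: [0.8, 0.3, 0.4]
width: 0.0855
```

Call:
carry_out --targets '[{"gripper": -1,"x": 0,"y": 33,"z": -14,"wx": -0.05,"wy": 0,"wz": 0},{"gripper": -1,"x": 0,"y": 33.5,"z": -12.5,"wx": -0.05,"wy": 0,"wz": 0},{"gripper": -1,"x": 0,"y": 34,"z": -11,"wx": -0.05,"wy": 0,"wz": 0},{"gripper": -1,"x": 0,"y": 34.5,"z": -9,"wx": -0.05,"wy": 0,"wz": 0},{"gripper": -1,"x": 0,"y": 35,"z": -7.5,"wx": -0.05,"wy": 0,"wz": 0},{"gripper": -1,"x": 0,"y": 35,"z": -6,"wx": -0.05,"wy": 0,"wz": 0}]'

```text
time_s: 2.47
tcp_pos: [0.4338, -0.1574, 0.2468]
tcp_rot: [[0.002, 0.471, 0.882], [-0.011, 0.882, -0.471], [-1.0, -0.009, 0.007]]
force: [0.5, 0.4, 0.2]
width: 0.0852
```

```bash
python3 -c "
from plan import *
plan([.4885,.3275,.20],180,dirn=-1);s=ctrl.sense();print(s['joints'],s['tcp_pos'])
from h import *
save('wrist','w1.png')
"
```

```text
18 rows; total w [-2.061 -0.005  0.013]
[2.3, 25.2, -10.0, -0.1145, -0.0003, 0.0007]
[2.3, 26.2, -7.1, -0.1145, -0.0003, 0.0007]
[2.3, 26.8, -4.0, -0.1145, -0.0003, 0.0007]
[2.4, 27.1, -0.9, -0.1145, -0.0003, 0.0007]
[2.4, 27.0, 2.2, -0.1145, -0.0003, 0.0007]
[2.4, 26.6, 5.2, -0.1145, -0.0003, 0.0007]
[2.4, 25.8, 8.2, -0.1145, -0.0003, 0.0007]
[2.4, 24.7, 11.1, -0.1145, -0.0003, 0.0007]
[2.5, 23.3, 13.9, -0.1145, -0.0003, 0.0007]
[2.5, 21.6, 16.5, -0.1145, -0.0003, 0.0007]
[2.5, 19.5, 18.8, -0.1145, -0.0003, 0.0007]
[2.5, 17.3, 20.9, -0.1145, -0.0003, 0.0007]
[2.5, 14.7, 22.8, -0.1145, -0.0003, 0.0007]
[2.5, 12.0, 24.3, -0.1145, -0.0003, 0.0007]
[2.6, 9.2, 25.5, -0.1145, -0.0003, 0.0007]
[2.6, 6.2, 26.4, -0.1145, -0.0003, 0.0007]
[2.6, 3.2, 26.9, -0.1145, -0.0003, 0.0007]
[2.6, 0.1, 27.1, -0.1145, -0.0003, 0.0007]
[ 31.84484456   8.40505554 -21.86374871 116.29172072   4.52079315
  55.77370346 -20.43393565] [ 0.43376783 -0.15743644  0.24683015]
```

View pics/w1.png

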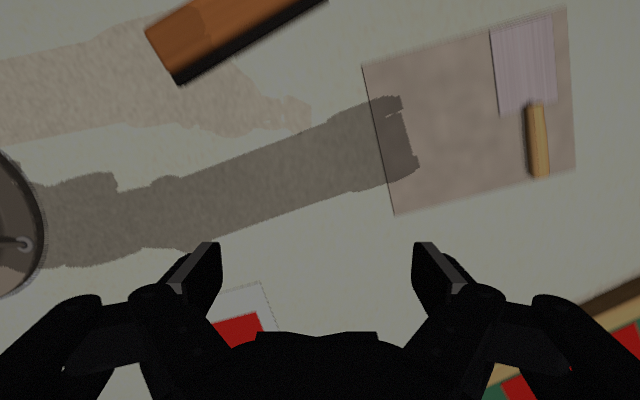

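The wrist view shows the slab's near edge running from (362,65) to (394,215). The knife lies on the far half of the slab.

```bash
python3 -c "
from h import *
a=p2w('wrist',362,65,.006);b=p2w('wrist',394,215,.006);c=p2w('wrist',566,7,.006)
print(a,b,(a+b)/2,np.linalg.norm(a-b),np.degrees(np.arctan2(-(a-b)[0],(a-b)[1])),np.linalg.norm(a-c))
"
```

```text
[ 0.53374821 -0.07386012  0.006     ] [ 0.49511132 -0.24772853  0.006     ] [ 0.51442977 -0.16079433  0.006     ] 0.17810960950505908 -12.528639708346386 0.22010001801995208
```

Call:
carry_out --targets '[{"gripper": -0.73,"x": 2,"y": 25,"z": -10,"wx": -0.115,"wy": 0,"wz": 0.001},{"gripper": -0.73,"x": 2,"y": 26,"z": -7,"wx": -0.115,"wy": 0,"wz": 0.001},{"gripper": -0.73,"x": 2,"y": 27,"z": -4,"wx": -0.115,"wy": 0,"wz": 0.001},{"gripper": -0.73,"x": 2,"y": 27,"z": -1,"wx": -0.115,"wy": 0,"wz": 0.001},{"gripper": -0.73,"x": 2,"y": 27,"z": 2,"wx": -0.115,"wy": 0,"wz": 0.001},{"gripper": -0.73,"x": 2,"y": 26.5,"z": 5,"wx": -0.115,"wy": 0,"wz": 0.001},{"gripper": -0.73,"x": 2,"y": 26,"z": 8,"wx": -0.115,"wy": 0,"wz": 0.001},{"gripper": -0.73,"x": 2,"y": 25,"z": 11,"wx": -0.115,"wy": 0,"wz": 0.001}]'

```text
time_s: 3.18
tcp_pos: [0.4572, 0.0725, 0.232]
tcp_rot: [[0.011, -0.456, 0.89], [-0.003, 0.89, 0.456], [-1.0, -0.008, 0.009]]
force: [0.8, 0.4, -0.4]
width: 0.0739
```

Call:
carry_out --targets '[{"gripper": -0.73,"x": 2,"y": 23.5,"z": 14,"wx": -0.115,"wy": 0,"wz": 0},{"gripper": -0.73,"x": 2,"y": 21.5,"z": 16.5,"wx": -0.115,"wy": 0,"wz": 0},{"gripper": -0.73,"x": 2,"y": 19.5,"z": 19,"wx": -0.115,"wy": 0,"wz": 0},{"gripper": -0.73,"x": 2,"y": 17,"z": 21,"wx": -0.115,"wy": 0,"wz": 0},{"gripper": -0.73,"x": 2,"y": 15,"z": 23,"wx": -0.115,"wy": 0,"wz": 0},{"gripper": -0.73,"x": 2,"y": 12,"z": 24,"wx": -0.115,"wy": 0,"wz": 0},{"gripper": -0.73,"x": 2,"y": 9,"z": 25.5,"wx": -0.115,"wy": 0,"wz": 0},{"gripper": -0.73,"x": 2,"y": 6,"z": 26.5,"wx": -0.115,"wy": 0,"wz": 0}]'

```text
time_s: 3.85
tcp_pos: [0.4698, 0.2973, 0.2164]
tcp_rot: [[0.017, -0.99, 0.137], [-0.004, 0.137, 0.991], [-1.0, -0.017, -0.002]]
force: [0.4, -0.9, 0.1]
width: 0.0735
```

```bash
python3 -c "
from plan import *
plan([.4885,.3275,.20],180);s=ctrl.sense();print(s['joints'],s['tcp_pos'],s['width'])
"
```

```text
2 rows; total w [-0.137 -0.003  0.017]
[8.3, -7.1, 16.2, -0.0685, -0.0014, 0.0084]
[8.3, -8.2, 15.7, -0.0685, -0.0014, 0.0084]
[ -0.32322358  25.32549292 -49.63208279 105.4870358   23.3237813
  59.15296631  22.77511542] [0.46976026 0.29732793 0.21639775] 0.07353329258094148
```

Call:
carry_out --targets '[{"gripper": -0.73,"x": 8,"y": -7,"z": 16,"wx": -0.07,"wy": 0,"wz": 0.008},{"gripper": -0.73,"x": 8,"y": -8,"z": 16,"wx": -0.07,"wy": 0,"wz": 0.008},{"gripper": -0.73,"x": 0,"y": 0,"z": 0,"wx": 0,"wy": 0,"wz": 0},{"gripper": -0.73,"x": 0,"y": 0,"z": 0,"wx": 0,"wy": 0,"wz": 0}]'

```text
time_s: 4.18
tcp_pos: [0.4876, 0.336, 0.2]
tcp_rot: [[-0.001, -1.0, -0.022], [0.002, -0.022, 1.0], [-1.0, 0.001, 0.002]]
force: [-0.3, -0.1, -0.0]
width: 0.0739
```

```bash
python3 -c "
from h import *
from plan import *
np.set_printoptions(precision=4,suppress=True)
p=ctrl.camera_params('wrist')
save('wrist','w2.png')
q=ctrl.camera_params('wrist');print(np.array(p['tvec'])-np.array(q['tvec']))
for t in ['lid_center','lid','rack','hexlid']:
  for r in ctrl.tip_of('wrist',t)[:3]:
    w=c2w('wrist',r['position']);print(t,r['p'],w,w2p('wrist',w))
plan([.4885,.3275,.20],180)
"
```

```text
[-0.0001 -0.0001  0.0001]
lid_center 0.85 [0.3607 0.2559 0.0334] [224.8708  33.0613]
lid_center 0.85 [0.6372 0.4301 0.033 ] [400.8466 317.9718]
lid_center 0.75 [0.4875 0.3289 0.0381] [308.8769 181.9507]
lid 0.72 [0.642  0.4452 0.0349] [415.1759 322.8691]
lid 0.61 [0.3459 0.2485 0.0359] [214.5429  12.5374]
lid 0.57 [0.5032 0.3221 0.0393] [301.8753 198.0365]
rack 0.92 [0.49   0.2794 0.0007] [263.0878 175.1923]
hexlid 0.8 [0.5    0.23   0.0316] [207.0242 190.7251]
1 rows; total w [0.021 0.001 0.001]
[0.9, -0.6, -7.1, 0.0208, 0.0014, 0.0013]
```

View pics/w2.png

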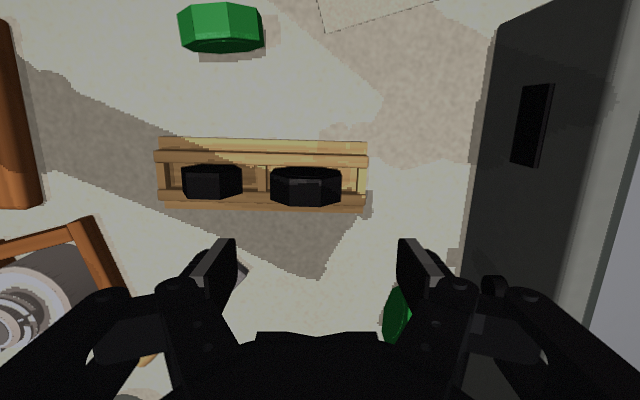

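The octagonal lid shows at (306,186) with the hexagonal one at (212,181). I'll crop in to get the lid's yaw and centre.

```bash
python3 -c "
import cv2
a=cv2.imread('pics/w2.png')
cv2.imwrite('pics/w2c.png',cv2.resize(a[130:220,220:380],None,fx=5,fy=5,interpolation=cv2.INTER_CUBIC))
"
```

```text
(no output)
```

View pics/w2c.png

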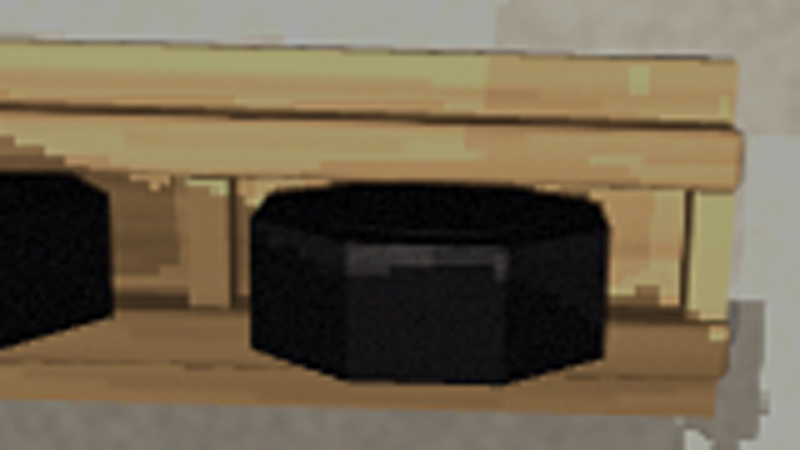

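```bash
python3 -c "
import cv2,numpy as np
from h import *
a=cv2.imread('pics/w2.png')[155:215,260:355].astype(float)
a=np.clip(255*(np.clip(a,0,90)/90)**.6,0,255).astype('uint8')
cv2.imwrite('pics/w2d.png',cv2.resize(a,None,fx=8,fy=8,interpolation=cv2.INTER_CUBIC))
# wrist-based rack/lid
f=lambda u,v,z:p2w('wrist',220+u/5,130+v/5,z)
a,b=f(0,103,.02),f(740,127,.02);print('rail outer',a,b,np.degrees(np.arctan2(-(b-a)[0],(b-a)[1])))
a,b=f(345,247,.07),f(505,247,.07);c,d=f(345,380,.07),f(505,382,.07);print(a,b,c,d,(a+b+c+d)/4)
"
```

```text
rail outer [0.46254248 0.24134209 0.02      ] [0.46446458 0.38542472 0.02      ] -0.7642943651445083
[0.47884914 0.31240092 0.07      ] [0.47834105 0.339061   0.07      ] [0.50204032 0.31232972 0.07      ] [0.5018809 0.3396105 0.07     ] [0.49027785 0.32585054 0.07      ]
```

View pics/w2d.png

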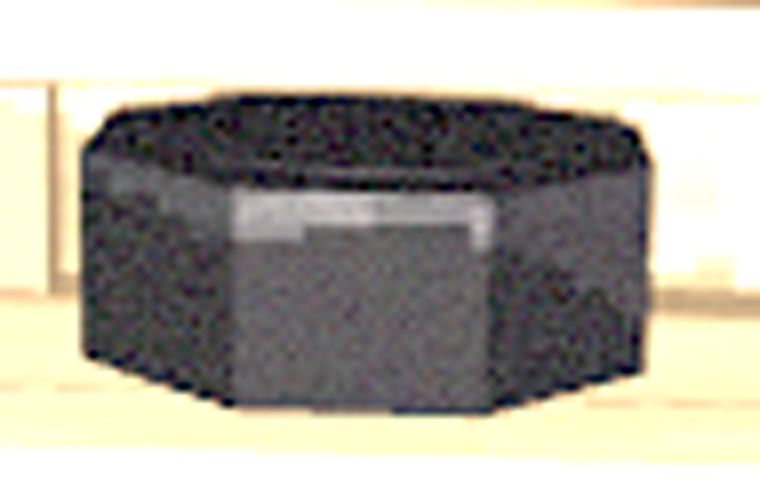

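```bash
python3 -c "
from plan import *
plan([.490,.326,.042],179.4)
"
```

```text
5 rows; total w [0.031 0.001 0.001]
[31.8, -0.4, -1.8, 0.0063, 0.0003, 0.0003]
[31.8, -0.4, -1.8, 0.0063, 0.0003, 0.0003]
[31.8, -0.4, -1.7, 0.0063, 0.0003, 0.0003]
[31.8, -0.4, -1.7, 0.0063, 0.0003, 0.0003]
[31.8, -0.5, -1.7, 0.0063, 0.0003, 0.0003]
```

First align above, then check.

Call:
carry_out --targets '[{"gripper": -0.73,"x": 25,"y": -1,"z": -5,"wx": 0.016,"wy": 0.001,"wz": 0},{"gripper": -0.73,"x": 30,"y": -1,"z": -4,"wx": 0.015,"wy": 0,"wz": 0},{"gripper": -0.73,"x": 25,"y": 0,"z": 0,"wx": 0,"wy": 0,"wz": 0},{"gripper": -0.73,"x": 0,"y": 0,"z": 0,"wx": 0,"wy": 0,"wz": 0}]'

```text
time_s: 4.77
tcp_pos: [0.4927, 0.3239, 0.1228]
tcp_rot: [[0.01, -1.0, 0.017], [0.002, 0.017, 1.0], [-1.0, -0.01, 0.002]]
force: [-0.3, -0.5, -0.6]
width: 0.0739
```

```bash
python3 -c "
from plan import *
plan([.490,.326,.042],179.4)
from h import *
save('wrist','w3.png')
"
```

```text
3 rows; total w [-0.006  0.002  0.01 ]
[26.9, 1.2, 0.6, -0.0022, 0.0008, 0.0034]
[26.9, 1.1, 0.7, -0.0022, 0.0008, 0.0034]
[26.9, 1.0, 0.7, -0.0022, 0.0008, 0.0034]
```

View pics/w3.png

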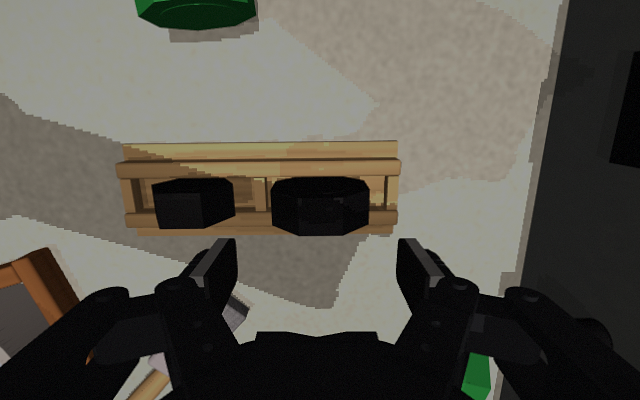

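The lid (320,205) is centred between the pads at 237 and 398, so I'll descend.

Call:
carry_out --targets '[{"gripper": -0.73,"x": 27,"y": 1,"z": 1,"wx": -0.002,"wy": 0.001,"wz": 0.004},{"gripper": -0.73,"x": 27,"y": 1,"z": 0.5,"wx": -0.002,"wy": 0.001,"wz": 0.003},{"gripper": -0.73,"x": 20,"y": 1,"z": 0.5,"wx": 0,"wy": 0,"wz": 0.003},{"gripper": -0.73,"x": 0,"y": 0,"z": 0,"wx": 0,"wy": 0,"wz": 0}]'

```text
time_s: 5.15
tcp_pos: [0.4959, 0.3294, 0.0575]
tcp_rot: [[0.012, -1.0, 0.016], [0.007, 0.016, 1.0], [-1.0, -0.012, 0.008]]
force: [0.2, -1.4, 0.0]
width: 0.0735
```

```bash
python3 -c "
from plan import *
plan([.490,.326,.042],179.4)
from h import *
save('wrist','w4.png')
"
```

```text
1 rows; total w [-0.006  0.008  0.012]
[15.4, 6.0, -3.7, -0.0056, 0.0076, 0.0122]
```

View pics/w4.png

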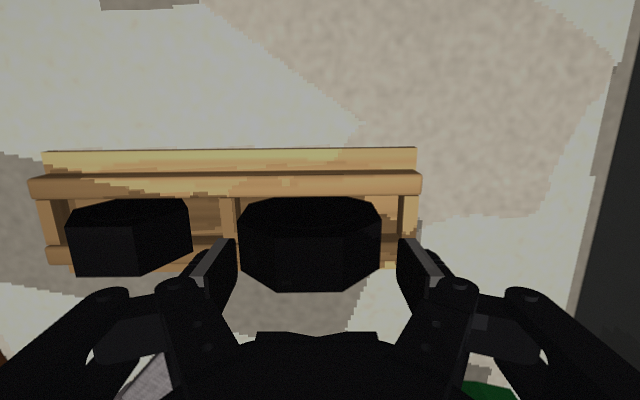

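Call:
carry_out --targets '[{"gripper": -0.73,"x": 0,"y": 5,"z": -4,"wx": -0.005,"wy": 0.007,"wz": 0.012},{"gripper": -0.73,"x": 14,"y": 1,"z": 0,"wx": 0,"wy": 0,"wz": 0},{"gripper": -0.73,"x": 0,"y": 0,"z": 0,"wx": 0,"wy": 0,"wz": 0}]'

```text
time_s: 5.45
tcp_pos: [0.493, 0.3283, 0.0508]
tcp_rot: [[0.008, -1.0, 0.011], [0.006, 0.011, 1.0], [-1.0, -0.008, 0.006]]
force: [-0.3, 0.1, 0.2]
width: 0.0739
```

```bash
python3 -c "
from plan import *
plan([.490,.326,.042],179.4)
from h import *
save('wrist','w5.png')
"
```

```text
1 rows; total w [-0.001  0.006  0.008]
[8.8, 3.0, -2.4, -0.0009, 0.006, 0.008]
```

View pics/w5.png

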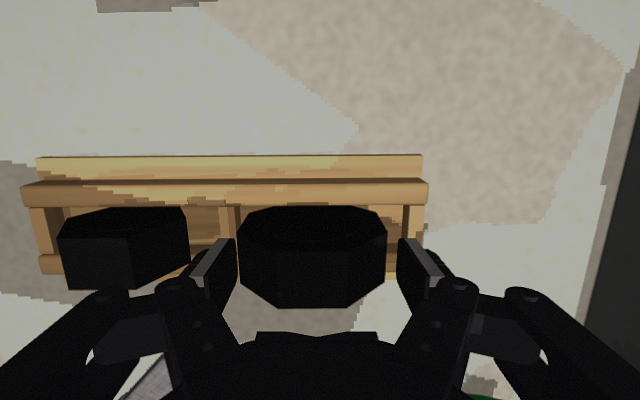

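Call:
carry_out --targets '[{"gripper": -0.73,"x": 5,"y": 4,"z": -4,"wx": 0,"wy": 0.006,"wz": 0.008},{"gripper": -0.73,"x": 8,"y": 1,"z": -1,"wx": 0,"wy": 0.003,"wz": 0.003},{"gripper": -0.73,"x": 0,"y": 0,"z": 0,"wx": 0,"wy": 0,"wz": 0}]'

```text
time_s: 5.75
tcp_pos: [0.4895, 0.3245, 0.0404]
tcp_rot: [[0.001, -1.0, 0.012], [-0.001, 0.012, 1.0], [-1.0, -0.001, -0.001]]
force: [0.2, -1.0, 0.1]
width: 0.0741
```

```bash
python3 -c "
from plan import *
plan([.490,.326,.042],179.4)
"
```

```text
1 rows; total w [-0.001 -0.001  0.001]
[-1.6, -0.5, 1.5, -0.0013, -0.0008, 0.0007]
```

Call:
carry_out --grip_force 25 --targets '[{"gripper": -0.73,"x": -1,"y": 0,"z": 1,"wx": 0,"wy": 0,"wz": 0},{"gripper": -0.3,"x": 0,"y": 0,"z": 0,"wx": 0,"wy": 0,"wz": 0},{"gripper": -0.3,"x": 0,"y": 0,"z": 0,"wx": 0,"wy": 0,"wz": 0},{"gripper": -0.3,"x": 0,"y": 0,"z": 0,"wx": 0,"wy": 0,"wz": 0},{"gripper": -0.3,"x": 0,"y": 0,"z": 0,"wx": 0,"wy": 0,"wz": 0}]'

```text
time_s: 6.17
tcp_pos: [0.4893, 0.3257, 0.0413]
tcp_rot: [[0.0, -1.0, 0.011], [-0.001, 0.011, 1.0], [-1.0, -0.0, -0.001]]
force: [1.1, -0.6, 0.7]
width: 0.0636
```

```bash
python3 -c "
from plan import *
plan([.490,.326,.042],179.4)
from h import *
save('wrist','w6.png')
"
```

```text
1 rows; total w [-0.001 -0.001  0.   ]
[-0.7, -0.7, 0.3, -0.001, -0.0009, 0.0001]
```

View pics/w6.png

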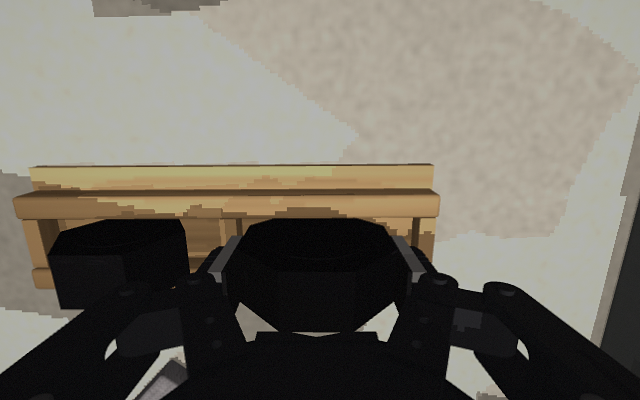

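Gripped at 63.6 mm. Lifting.

Call:
carry_out --targets '[{"gripper": -0.3,"x": -15,"y": 0,"z": 0,"wx": 0,"wy": 0,"wz": 0},{"gripper": -0.3,"x": -25,"y": 0,"z": 0,"wx": 0,"wy": 0,"wz": 0},{"gripper": -0.3,"x": -35,"y": 0,"z": 0,"wx": 0,"wy": 0,"wz": 0},{"gripper": -0.3,"x": -35,"y": 0,"z": 0,"wx": 0,"wy": 0,"wz": 0},{"gripper": -0.3,"x": -20,"y": 0,"z": 0,"wx": 0,"wy": 0,"wz": 0}]'

```text
time_s: 6.63
tcp_pos: [0.4858, 0.3235, 0.1737]
tcp_rot: [[-0.011, -1.0, 0.009], [-0.007, 0.009, 1.0], [-1.0, 0.011, -0.007]]
force: [0.7, -0.2, -0.4]
width: 0.0637
```

```bash
python3 -c "
from plan import *
plan([.478,-.166,.15],167,mx=34);print(ctrl.sense()['width'])
"
```

```text
15 rows; total w [ 0.218 -0.009 -0.01 ]
[1.8, 0.2, -32.6, 0.0145, -0.0006, -0.0007]
[1.8, -0.3, -32.6, 0.0145, -0.0006, -0.0007]
[1.8, -0.7, -32.6, 0.0145, -0.0006, -0.0007]
[1.8, -1.2, -32.6, 0.0145, -0.0006, -0.0007]
[1.8, -1.7, -32.6, 0.0145, -0.0006, -0.0007]
[1.7, -2.2, -32.6, 0.0145, -0.0006, -0.0007]
[1.7, -2.6, -32.5, 0.0145, -0.0006, -0.0007]
[1.7, -3.1, -32.5, 0.0145, -0.0006, -0.0007]
[1.7, -3.6, -32.4, 0.0145, -0.0006, -0.0007]
[1.7, -4.0, -32.4, 0.0145, -0.0006, -0.0007]
[1.7, -4.5, -32.3, 0.0145, -0.0006, -0.0007]
[1.6, -5.0, -32.3, 0.0145, -0.0006, -0.0007]
[1.6, -5.4, -32.2, 0.0145, -0.0006, -0.0007]
[1.6, -5.9, -32.1, 0.0145, -0.0006, -0.0007]
[1.6, -6.4, -32.0, 0.0145, -0.0006, -0.0007]
0.06371768622548733
```

Call:
carry_out --targets '[{"gripper": -0.3,"x": 0,"y": 0,"z": -15,"wx": 0.01,"wy": 0,"wz": 0},{"gripper": -0.3,"x": 1,"y": 0,"z": -26,"wx": 0.015,"wy": -0.002,"wz": -0.002},{"gripper": -0.3,"x": 1,"y": 0,"z": -33,"wx": 0.015,"wy": -0.002,"wz": -0.002},{"gripper": -0.3,"x": 1,"y": -1,"z": -33,"wx": 0.015,"wy": 0,"wz": 0},{"gripper": -0.3,"x": 1,"y": -2,"z": -33,"wx": 0.015,"wy": 0,"wz": 0},{"gripper": -0.3,"x": 1,"y": -2,"z": -33,"wx": 0.015,"wy": 0,"wz": 0},{"gripper": -0.3,"x": 1,"y": -3,"z": -33,"wx": 0.015,"wy": 0,"wz": 0},{"gripper": -0.3,"x": 1,"y": -3,"z": -33,"wx": 0.015,"wy": 0,"wz": 0}]'

```text
time_s: 7.3
tcp_pos: [0.483, 0.0902, 0.1825]
tcp_rot: [[0.012, -0.994, 0.11], [0.012, 0.111, 0.994], [-1.0, -0.01, 0.013]]
force: [0.1, -0.6, -1.2]
width: 0.0634
```

```bash
python3 -c "
from plan import *
plan([.478,-.166,.15],167,mx=32);print(ctrl.sense()['width'])
"
```

```text
9 rows; total w [0.116 0.014 0.01 ]
[3.3, -2.6, -28.4, 0.0129, 0.0015, 0.0011]
[3.3, -2.9, -28.4, 0.0129, 0.0015, 0.0011]
[3.3, -3.3, -28.3, 0.0129, 0.0015, 0.0011]
[3.4, -3.7, -28.3, 0.0129, 0.0015, 0.0011]
[3.4, -4.0, -28.2, 0.0129, 0.0015, 0.0011]
[3.5, -4.4, -28.1, 0.0129, 0.0015, 0.0011]
[3.5, -4.8, -28.1, 0.0129, 0.0015, 0.0011]
[3.5, -5.1, -28.0, 0.0129, 0.0015, 0.0011]
[3.6, -5.5, -27.9, 0.0129, 0.0015, 0.0011]
0.06343369256553195
```

Call:
carry_out --targets '[{"gripper": -0.3,"x": 3,"y": -3,"z": -28,"wx": 0.013,"wy": 0.0015,"wz": 0.001},{"gripper": -0.3,"x": 3,"y": -3,"z": -28,"wx": 0.013,"wy": 0.0015,"wz": 0.001},{"gripper": -0.3,"x": 3,"y": -3.5,"z": -28,"wx": 0.013,"wy": 0.0015,"wz": 0.001},{"gripper": -0.3,"x": 3,"y": -3.5,"z": -28,"wx": 0.013,"wy": 0.0015,"wz": 0.001},{"gripper": -0.3,"x": 3,"y": -4,"z": -28,"wx": 0.013,"wy": 0.0015,"wz": 0.001},{"gripper": -0.3,"x": 3,"y": -4.5,"z": -28,"wx": 0.013,"wy": 0.0015,"wz": 0.001},{"gripper": -0.3,"x": 3,"y": -5,"z": -28,"wx": 0.013,"wy": 0.0015,"wz": 0.001},{"gripper": -0.3,"x": 3,"y": -5,"z": -20,"wx": 0.013,"wy": 0.0015,"wz": 0.001}]'

```text
time_s: 7.97
tcp_pos: [0.4782, -0.1412, 0.1652]
tcp_rot: [[0.008, -0.976, 0.219], [-0.005, 0.219, 0.976], [-1.0, -0.009, -0.003]]
force: [-0.3, -0.4, -0.7]
width: 0.0635
```

```bash
python3 -c "
from plan import *
plan([.478,-.166,.15],167,mx=32);print(ctrl.sense()['width'])
"
```

```text
1 rows; total w [ 0.006 -0.003  0.009]
[15.3, -5.1, -24.2, 0.006, -0.0031, 0.0089]
0.0634596173859247
```

Call:
carry_out --targets '[{"gripper": -0.3,"x": 10,"y": -3,"z": -18,"wx": 0.004,"wy": -0.003,"wz": 0.009},{"gripper": -0.3,"x": 5,"y": 0,"z": -4,"wx": 0,"wy": 0,"wz": 0},{"gripper": -0.3,"x": 0,"y": 0,"z": 0,"wx": 0,"wy": 0,"wz": 0}]'

```text
time_s: 8.22
tcp_pos: [0.4758, -0.1697, 0.1521]
tcp_rot: [[0.001, -0.973, 0.231], [-0.003, 0.231, 0.973], [-1.0, -0.002, -0.003]]
force: [1.0, 0.4, -0.3]
width: 0.0636
```

```bash
python3 -c "
from plan import *
from h import *
np.set_printoptions(precision=4,suppress=True)
save('wrist','w7.png')
for t in ['slab_edge','lid_center','lid']:
  for r in ctrl.tip_of('wrist',t)[:3]:
    w=c2w('wrist',r['position']);print(t,r['p'],w,w2p('wrist',w))
save('top','t7.png',(380,90,500,230),4)
for t in ['slab_edge','lid_center','lid']:
  for r in ctrl.tip_of('top',t)[:3]:
    w=c2w('top',r['position']);print(t,r['p'],w,w2p('top',w))
plan([.478,-.166,.15],167,mx=32);print(ctrl.sense()['width'])
"
```

```text
slab_edge 0.61 [0.4368 0.023  0.0036] [529.2702  88.4364]
lid_center 0.66 [ 0.4732 -0.165   0.1514] [319.2872 254.0712]
lid 0.8 [ 0.4884 -0.1704  0.1487] [314.6273 282.9621]
slab_edge 0.86 [ 0.5105 -0.1706  0.006 ] [429.3033 204.4157]
slab_edge 0.74 [0.6143 0.0571 0.0627] [334.9603 153.902 ]
lid_center 0.81 [0.6369 0.4342 0.0365] [171.9316 142.3605]
lid_center 0.55 [0.3558 0.2581 0.0347] [243.1153 266.7654]
lid 0.57 [0.6395 0.446  0.0319] [167.5586 141.6355]
lid 0.54 [0.3497 0.2578 0.0339] [243.1715 269.4589]
lid 0.44 [ 0.4891 -0.1728  0.152 ] [448.6606 207.9581]
1 rows; total w [-0.003 -0.002  0.003]
[2.5, -0.8, 2.1, -0.0028, -0.0025, 0.0028]
0.06376755216975347
```

View pics/w7.png

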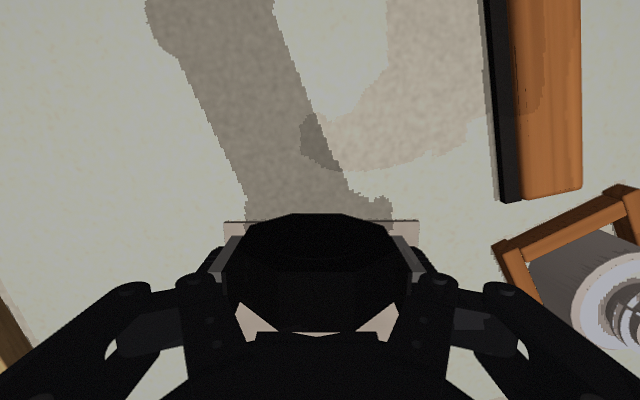

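View pics/t7.png

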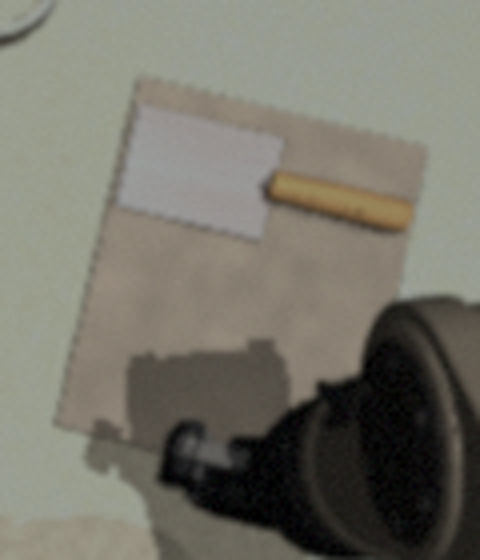

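```bash
python3 -c "
from h import *
a=p2w('wrist',225,221,.006);b=p2w('wrist',417,220.5,.006);m=(a+b)/2
e=(b-a)/np.linalg.norm(b-a);s=ctrl.sense()
print(a,b,np.degrees(np.arctan2(-e[0],e[1])),np.linalg.norm(b-a)); n=np.array([e[1],-e[0],0]);print('edge ahead of tcp',(m-s['tcp_pos'])@n)
print('nominal',(np.array([.5103,-.172,.006])-s['tcp_pos'])@n)
"
```

```text
[ 0.48995256 -0.25690045  0.006     ] [ 0.52967873 -0.08546065  0.006     ] -13.046371721509955 0.17598231076469015
edge ahead of tcp 0.03297430797984366
nominal 0.03363114036032827
```

Call:
carry_out --targets '[{"gripper": -0.3,"x": 20,"y": 0,"z": 0,"wx": -0.003,"wy": -0.002,"wz": 0.003},{"gripper": -0.3,"x": 30,"y": 0,"z": 0,"wx": 0,"wy": 0,"wz": 0},{"gripper": -0.3,"x": 30,"y": 0,"z": 0,"wx": 0,"wy": 0,"wz": 0},{"gripper": -0.3,"x": 15,"y": 0,"z": 0,"wx": 0,"wy": 0,"wz": 0},{"gripper": -0.3,"x": 0,"y": 0,"z": 0,"wx": 0,"wy": 0,"wz": 0}]'

```text
time_s: 9.03
tcp_pos: [0.4807, -0.1665, 0.0572]
tcp_rot: [[0.007, -0.975, 0.221], [-0.003, 0.221, 0.975], [-1.0, -0.008, -0.001]]
force: [-0.3, -0.0, -0.7]
width: 0.0633
```

```bash
cat > st.py <<'E'
from plan import *
import sys
np.set_printoptions(precision=4,suppress=True)
s=ctrl.sense();print(s['time_s'],s['tcp_pos'],s['force'],s['torque'],s['width'],s['joints'][6])
a=[float(v) for v in sys.argv[1:]]
if a: plan(a[:3],a[3])
E
python3 st.py .4758 -.1697 .0375 167
```

```text
9.0333 [ 0.4807 -0.1665  0.0572] [-0.2687 -0.0345 -0.6572] [ 0.0041  0.0524 -0.0719] 0.06325145612491917 61.2165837621191
1 rows; total w [ 0.004 -0.001  0.008]
[19.7, 4.2, -4.2, 0.0037, -0.0011, 0.0077]
```

Call:
carry_out --targets '[{"gripper": -0.3,"x": 10,"y": 2,"z": 0,"wx": 0.004,"wy": 0,"wz": 0.008},{"gripper": -0.3,"x": 7,"y": 0,"z": 0,"wx": 0,"wy": 0,"wz": 0.002},{"gripper": -0.3,"x": 2,"y": 0,"z": 0,"wx": 0,"wy": 0,"wz": 0},{"gripper": -0.3,"x": 0,"y": 0,"z": 0,"wx": 0,"wy": 0,"wz": 0}]'

```text
time_s: 9.37
tcp_pos: [0.48, -0.1651, 0.0384]
tcp_rot: [[-0.002, -0.975, 0.224], [-0.0, 0.224, 0.975], [-1.0, 0.002, -0.001]]
force: [-0.7, 1.0, -1.0]
width: 0.0632
```

```bash
python3 st.py .4758 -.1697 .0375 167
```

```text
9.3667 [ 0.48   -0.1651  0.0384] [-0.6981  1.0331 -1.0059] [ 0.0187 -0.004  -0.0222] 0.06320287090230993 59.607971597613044
1 rows; total w [ 0.001 -0.001 -0.002]
[0.9, 3.1, -5.4, 0.0009, -0.0008, -0.0016]
```

Call:
carry_out --targets '[{"gripper": -0.3,"x": 0.5,"y": -6,"z": 0,"wx": 0,"wy": 0,"wz": 0},{"gripper": -0.3,"x": 0.5,"y": -6,"z": 0,"wx": 0,"wy": 0,"wz": 0},{"gripper": -0.3,"x": 0,"y": -2,"z": 0,"wx": 0,"wy": 0,"wz": 0},{"gripper": -0.3,"x": 0,"y": 0,"z": 0,"wx": 0,"wy": 0,"wz": 0}]'

```text
time_s: 9.7
tcp_pos: [0.4971, -0.1692, 0.0395]
tcp_rot: [[0.003, -0.974, 0.225], [-0.002, 0.225, 0.974], [-1.0, -0.003, -0.001]]
force: [0.1, 0.4, -1.4]
width: 0.0635
```

```bash
python3 st.py .492 -.168 .036 167
```

```text
9.7 [ 0.4971 -0.1692  0.0395] [ 0.0501  0.4288 -1.3772] [0.0137 0.0249 0.0174] 0.06351372683735605 60.00695807440861
1 rows; total w [ 0.    -0.001  0.003]
[3.5, 5.2, 0.1, 0.0003, -0.0013, 0.0029]
```

Call:
carry_out --targets '[{"gripper": -0.3,"x": 1.5,"y": -0.5,"z": 0,"wx": 0,"wy": 0,"wz": 0.002},{"gripper": -0.3,"x": 1.5,"y": -0.5,"z": 0,"wx": 0,"wy": 0,"wz": 0},{"gripper": -0.3,"x": 0,"y": 0,"z": 0,"wx": 0,"wy": 0,"wz": 0}]'

```text
time_s: 9.95
tcp_pos: [0.4978, -0.1697, 0.0367]
tcp_rot: [[-0.001, -0.974, 0.225], [-0.002, 0.225, 0.974], [-1.0, 0.0, -0.002]]
force: [-0.4, 0.3, -1.8]
width: 0.0637
```

Call:
carry_out --targets '[{"gripper": -0.3,"x": 1.5,"y": -0.5,"z": 0,"wx": 0,"wy": 0,"wz": 0},{"gripper": -0.3,"x": 0,"y": -0.5,"z": 0,"wx": 0,"wy": 0,"wz": 0}]'

```text
time_s: 10.12
tcp_pos: [0.498, -0.1698, 0.0352]
tcp_rot: [[-0.002, -0.974, 0.225], [-0.002, 0.225, 0.974], [-1.0, 0.001, -0.002]]
force: [-1.8, 1.4, 3.6]
width: 0.0632
```

Call:
carry_out --targets '[{"gripper": -0.3,"x": 0,"y": -1.5,"z": 0,"wx": 0,"wy": 0,"wz": 0},{"gripper": -0.3,"x": 0,"y": -1,"z": 0,"wx": 0,"wy": 0,"wz": 0}]'

```text
time_s: 10.28
tcp_pos: [0.4982, -0.1698, 0.0352]
tcp_rot: [[-0.007, -0.974, 0.225], [-0.002, 0.225, 0.974], [-1.0, 0.006, -0.004]]
force: [-3.6, -0.0, 5.6]
width: 0.0635
```

Contact with both the table and the edge, so I'll release.

Call:
carry_out --targets '[{"gripper": -0.73,"x": 0,"y": 0,"z": 0,"wx": 0,"wy": 0,"wz": 0},{"gripper": -0.8,"x": 0,"y": 0,"z": 0,"wx": 0,"wy": 0,"wz": 0},{"gripper": -0.8,"x": 0,"y": 0,"z": 0,"wx": 0,"wy": 0,"wz": 0}]'

```text
time_s: 10.53
tcp_pos: [0.4992, -0.1698, 0.0354]
tcp_rot: [[-0.005, -0.974, 0.224], [-0.002, 0.224, 0.974], [-1.0, 0.004, -0.003]]
force: [-0.3, -0.9, -0.0]
width: 0.0768
```

Call:
carry_out --targets '[{"gripper": -0.8,"x": -15,"y": 0,"z": 0,"wx": 0,"wy": 0,"wz": 0.005},{"gripper": -0.8,"x": -25,"y": 0,"z": 0,"wx": 0,"wy": 0,"wz": 0},{"gripper": -0.8,"x": -30,"y": 0,"z": 0,"wx": 0,"wy": 0,"wz": 0},{"gripper": -0.8,"x": -20,"y": 0,"z": 0,"wx": 0,"wy": 0,"wz": 0},{"gripper": 1,"x": 0,"y": 0,"z": 0,"wx": 0,"wy": 0,"wz": 0}]'

```text
time_s: 10.95
tcp_pos: [0.5003, -0.1694, 0.1274]
tcp_rot: [[-0.011, -0.975, 0.224], [0.001, 0.224, 0.975], [-1.0, 0.011, -0.001]]
force: [0.7, 0.1, 0.3]
width: 0.0666
```

```bash
python3 -c "
from h import *
save('wrist','w8.png')
save('scene','s8.png',(180,180,400,380),3)
"; python3 st.py .43 -.154 .14 167
```

```text
11.05 [ 0.4986 -0.1694  0.1245] [-1.0434  0.4026 -0.1424] [-0.0485  0.0222 -0.0151] 0.052082828867626815 66.7117516222578
2 rows; total w [ 0.001 -0.001 -0.014]
[-7.2, 35.3, -0.2, 0.0004, -0.0007, -0.0072]
[-7.5, 35.2, -0.2, 0.0004, -0.0007, -0.0072]
```

View pics/w8.png

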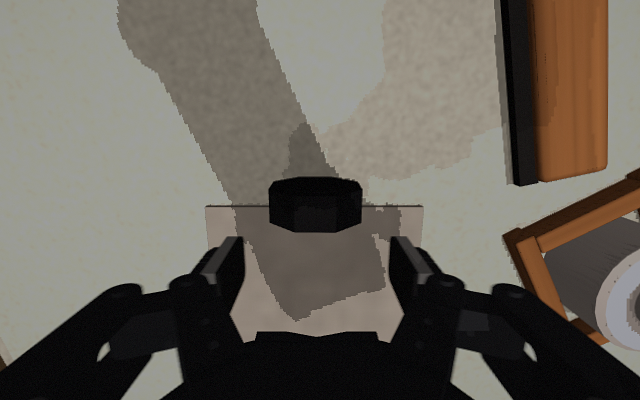

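View pics/s8.png

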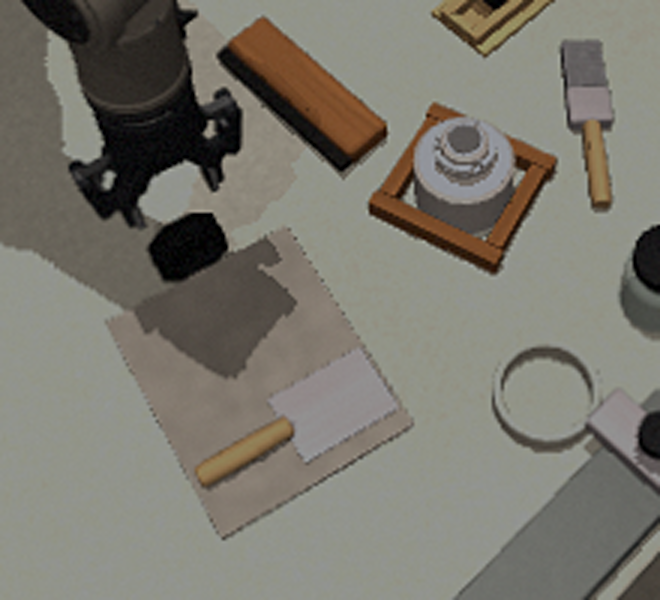

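The lid stands upright on the slab edge (wrist ~ (315,205)). Before pushing, I'll brighten the face towards the scene camera to confirm it's the open one.

```bash
python3 -c "
import cv2,numpy as np
a=cv2.imread('pics/s8.png')[190:300,120:250].astype(float)
a=np.clip(255*(np.clip(a,0,70)/70)**.5,0,255).astype('uint8')
cv2.imwrite('pics/s8d.png',cv2.resize(a,None,fx=4,fy=4))
"
```

```text
(no output)
```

View pics/s8d.png

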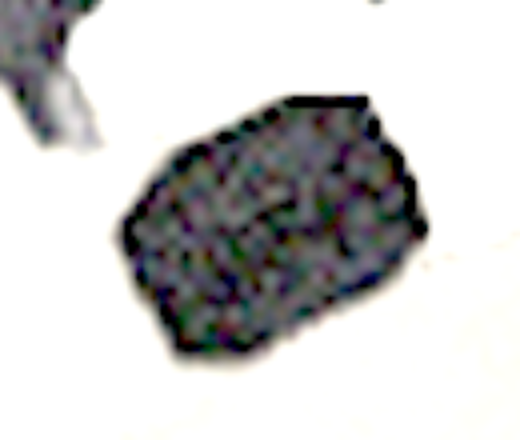

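Call:
carry_out --targets '[{"gripper": 1,"x": -5,"y": 20,"z": 0,"wx": 0,"wy": 0,"wz": -0.01},{"gripper": 1,"x": 0,"y": 25,"z": 0,"wx": 0,"wy": 0,"wz": -0.004},{"gripper": 1,"x": 0,"y": 5,"z": 0,"wx": 0,"wy": 0,"wz": 0},{"gripper": 1,"x": 0,"y": 0,"z": 0,"wx": 0,"wy": 0,"wz": 0},{"gripper": 1,"x": 0,"y": 0,"z": 0,"wx": 0,"wy": 0,"wz": 0}]'

```text
time_s: 11.47
tcp_pos: [0.4461, -0.1578, 0.1249]
tcp_rot: [[-0.005, -0.974, 0.225], [0.002, 0.225, 0.974], [-1.0, 0.006, 0.0]]
force: [-0.5, -0.9, -0.0]
width: -0.0001
```

```bash
python3 st.py .45 -.1585 .065 167
```

```text
11.4667 [ 0.4461 -0.1578  0.1249] [-0.4973 -0.8555 -0.0129] [-0.0051  0.0199  0.0028] -0.0001492751295482123 67.35310439594697
2 rows; total w [ 0.     0.    -0.006]
[29.9, -2.1, 0.1, 0.0002, 0.0002, -0.0028]
[30.0, -2.1, 0.1, 0.0002, 0.0002, -0.0028]
```

Call:
carry_out --targets '[{"gripper": 1,"x": 25,"y": 0,"z": 0,"wx": 0,"wy": 0,"wz": -0.005},{"gripper": 1,"x": 25,"y": 0,"z": 0,"wx": 0,"wy": 0,"wz": 0},{"gripper": 1,"x": 8,"y": 0,"z": 0,"wx": 0,"wy": 0,"wz": 0},{"gripper": 1,"x": 0,"y": 0,"z": 0,"wx": 0,"wy": 0,"wz": 0}]'

```text
time_s: 11.8
tcp_pos: [0.4499, -0.1587, 0.0642]
tcp_rot: [[0.003, -0.974, 0.226], [0.001, 0.226, 0.974], [-1.0, -0.002, 0.001]]
force: [1.2, 0.3, -0.1]
width: 0.0001
```

```bash
python3 -c "
from h import *
save('wrist','w9.png')"; python3 st.py .45 -.1585 .065 167
```

```text
11.85 [ 0.4501 -0.1587  0.0648] [ 0.2532  0.4337 -0.1674] [0.0337 0.0051 0.0162] 1.8709079139486248e-05 61.394364490933654
1 rows; total w [-0.001  0.001  0.003]
[-0.2, 0.1, 0.1, -0.0007, 0.0014, 0.0029]
```

View pics/w9.png

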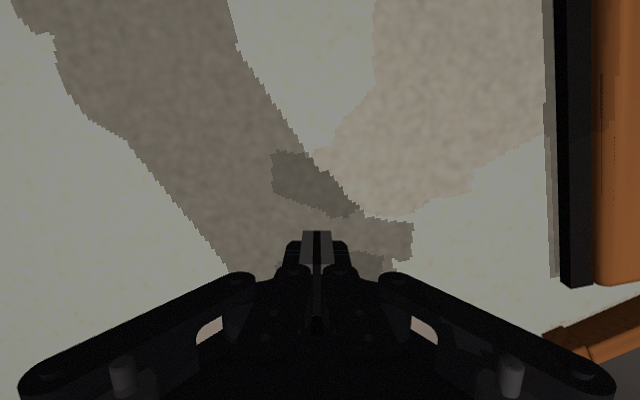

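Call:
carry_out --targets '[{"gripper": 1,"x": 0,"y": -10,"z": 0,"wx": 0,"wy": 0,"wz": 0},{"gripper": 1,"x": 0,"y": -8,"z": 0,"wx": 0,"wy": 0,"wz": 0},{"gripper": 1,"x": 0,"y": -4,"z": 0,"wx": 0,"wy": 0,"wz": 0},{"gripper": 1,"x": 0,"y": -4,"z": 0,"wx": 0,"wy": 0,"wz": 0}]'

```text
time_s: 12.18
tcp_pos: [0.4801, -0.1653, 0.0675]
tcp_rot: [[0.006, -0.974, 0.226], [-0.0, 0.226, 0.974], [-1.0, -0.006, 0.001]]
force: [-1.1, -0.9, 0.4]
width: -0.0001
```

Call:
carry_out --targets '[{"gripper": 1,"x": 0,"y": -5,"z": 0,"wx": 0,"wy": 0,"wz": 0},{"gripper": 1,"x": 0,"y": -5,"z": 0,"wx": 0,"wy": 0,"wz": 0}]'

```text
time_s: 12.35
tcp_pos: [0.4919, -0.1682, 0.0688]
tcp_rot: [[0.008, -0.974, 0.226], [-0.001, 0.226, 0.974], [-1.0, -0.008, 0.001]]
force: [1.2, 0.1, 0.6]
width: 0.0001
```

```bash
python3 -c "
from h import *
save('scene','s10.png',(180,180,400,380),3)"; python3 st.py .495 -.169 .065 167
```

```text
12.4 [ 0.4932 -0.1683  0.069 ] [ 2.0884 -0.6588 -0.1818] [-0.0178 -0.0536  0.0272] -0.00010174364962799787 62.146878182582526
1 rows; total w [-0.001  0.002  0.01 ]
[4.0, -1.9, -0.2, -0.0012, 0.0016, 0.0099]
```

View pics/s10.png

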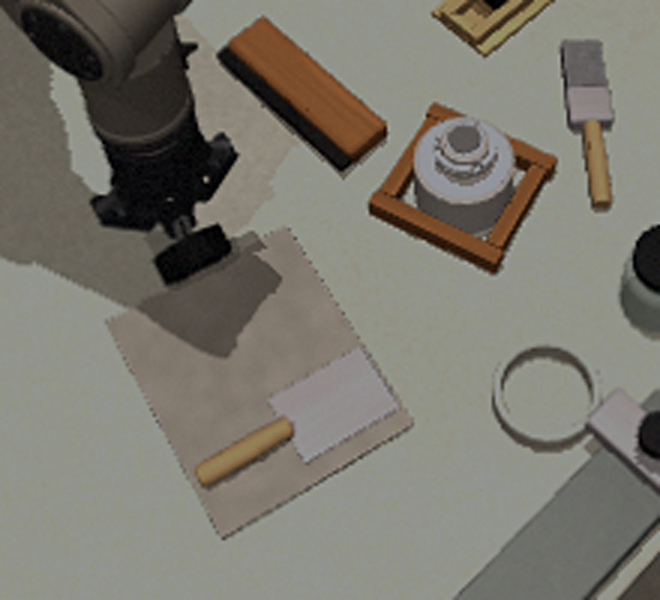

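It is tipping. I'll keep pushing.

Call:
carry_out --targets '[{"gripper": 1,"x": 2,"y": -5,"z": 0,"wx": 0,"wy": 0,"wz": 0.008},{"gripper": 1,"x": 2,"y": -5,"z": 0,"wx": 0,"wy": 0,"wz": 0},{"gripper": 1,"x": 1,"y": -5,"z": 0,"wx": 0,"wy": 0,"wz": 0},{"gripper": 1,"x": 0,"y": -4,"z": 0,"wx": 0,"wy": 0,"wz": 0},{"gripper": 1,"x": 0,"y": 0,"z": 0,"wx": 0,"wy": 0,"wz": 0}]'

```text
time_s: 12.82
tcp_pos: [0.5142, -0.1734, 0.0637]
tcp_rot: [[0.002, -0.974, 0.226], [0.001, 0.226, 0.974], [-1.0, -0.002, 0.002]]
force: [-0.5, -0.7, -0.1]
width: -0.0003
```

```bash
python3 -c "
from h import *
save('scene','s11.png',(180,180,400,380),3)"; python3 st.py .54 -.179 .065 167
```

```text
12.8667 [ 0.5137 -0.1733  0.0636] [-0.6341  0.3117  0.3617] [-0.0399  0.0249  0.0031] 1.3982152881476609e-05 62.37421117555646
1 rows; total w [-0.002  0.001  0.001]
[-1.3, -26.9, 0.4, -0.0015, 0.0015, 0.0013]
```

View pics/s11.png

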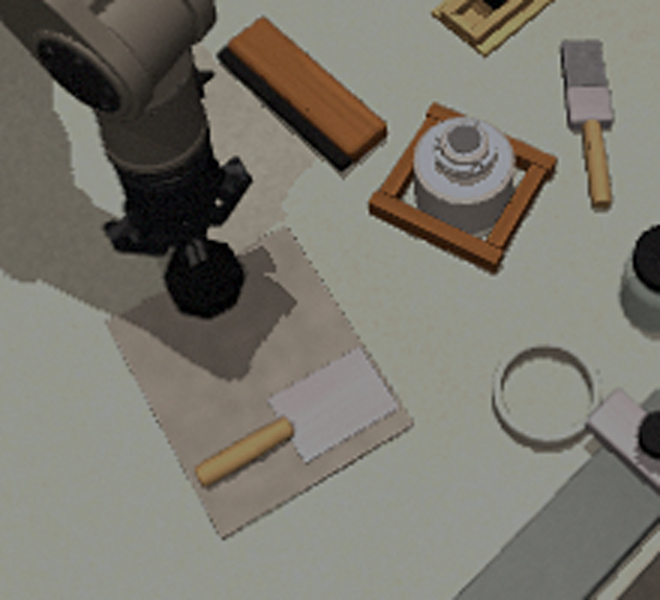

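The lid lies flat. Now I'll rise, open, and turn by −90° for the regrasp, which keeps room on the last joint for turning on the pot.

Call:
carry_out --targets '[{"gripper": 1,"x": -20,"y": 0,"z": 0,"wx": 0,"wy": 0,"wz": 0},{"gripper": 1,"x": -30,"y": -3,"z": 0,"wx": 0.05,"wy": 0,"wz": 0},{"gripper": -1,"x": -35,"y": -4,"z": 0,"wx": 0.12,"wy": 0,"wz": 0},{"gripper": -1,"x": -15,"y": -4,"z": 0,"wx": 0.12,"wy": 0,"wz": 0},{"gripper": -1,"x": 0,"y": -4,"z": -2,"wx": 0.12,"wy": 0,"wz": 0},{"gripper": -1,"x": 0,"y": -2,"z": -2,"wx": 0.12,"wy": 0,"wz": 0},{"gripper": -1,"x": 0,"y": 0,"z": -1,"wx": 0.12,"wy": 0,"wz": 0},{"gripper": -1,"x": 0,"y": 0,"z": -1,"wx": 0.12,"wy": 0,"wz": 0}]'

```text
time_s: 13.53
tcp_pos: [0.5232, -0.1837, 0.1674]
tcp_rot: [[-0.003, -0.519, 0.855], [0.004, 0.855, 0.519], [-1.0, 0.005, -0.0]]
force: [0.4, 0.6, 0.3]
width: 0.0724
```

Call:
carry_out --targets '[{"gripper": -1,"x": 0,"y": 0,"z": 0,"wx": 0.12,"wy": 0,"wz": 0},{"gripper": -1,"x": 0,"y": 0,"z": 0,"wx": 0.12,"wy": 0,"wz": 0},{"gripper": -1,"x": 0,"y": 0,"z": 0,"wx": 0.12,"wy": 0,"wz": 0},{"gripper": -1,"x": 0,"y": 0,"z": 0,"wx": 0.12,"wy": 0,"wz": 0},{"gripper": -1,"x": 0,"y": 0,"z": 0,"wx": 0.12,"wy": 0,"wz": 0}]'

```text
time_s: 13.95
tcp_pos: [0.5211, -0.1834, 0.1674]
tcp_rot: [[-0.005, 0.079, 0.997], [0.004, 0.997, -0.079], [-1.0, 0.004, -0.005]]
force: [0.0, -0.4, -0.0]
width: 0.0852
```

```bash
python3 st.py .536 -.178 .16 77
```

```text
13.95 [ 0.5211 -0.1834  0.1674] [ 0.0216 -0.4003 -0.0406] [ 0.0013 -0.0147 -0.0373] 0.08523706459610722 -2.272805267567646
2 rows; total w [ 0.148 -0.005 -0.003]
[3.7, 3.3, 7.2, 0.0738, -0.0026, -0.0016]
[3.7, 3.8, 7.0, 0.0738, -0.0026, -0.0016]
```

Call:
carry_out --targets '[{"gripper": -1,"x": 4,"y": 3,"z": 7,"wx": 0.074,"wy": -0.003,"wz": -0.002},{"gripper": -1,"x": 4,"y": 4,"z": 7,"wx": 0.05,"wy": -0.002,"wz": -0.001},{"gripper": -1,"x": 0,"y": 0,"z": 0,"wx": 0,"wy": 0,"wz": 0},{"gripper": -1,"x": 0,"y": 0,"z": 0,"wx": 0,"wy": 0,"wz": 0}]'

```text
time_s: 14.28
tcp_pos: [0.5344, -0.1775, 0.159]
tcp_rot: [[-0.002, 0.212, 0.977], [-0.001, 0.977, -0.212], [-1.0, -0.001, -0.002]]
force: [-0.6, -0.2, -0.8]
width: 0.0855
```

```bash
python3 -c "
from h import *
np.set_printoptions(precision=4,suppress=True)
save('wrist','w12.png')
for t in ['lid_center','lid']:
  for r in ctrl.tip_of('wrist',t)[:3]:
    w=c2w('wrist',r['position']);print(t,r['p'],w,w2p('wrist',w))
";python3 st.py .536 -.178 .16 77
```

```text
lid_center 0.8 [ 0.5221 -0.1745  0.0197] [302.2798 188.0816]
lid 0.9 [ 0.5256 -0.177   0.0053] [307.1459 185.8894]
14.4333 [ 0.5344 -0.1778  0.1592] [-1.0852 -0.8153 -0.452 ] [ 0.007   0.0068 -0.0103] 0.08488116288807664 -10.842883827175335
1 rows; total w [ 0.012 -0.001  0.001]
[-0.8, 0.2, 1.6, 0.0122, -0.0013, 0.0009]
```

View pics/w12.png

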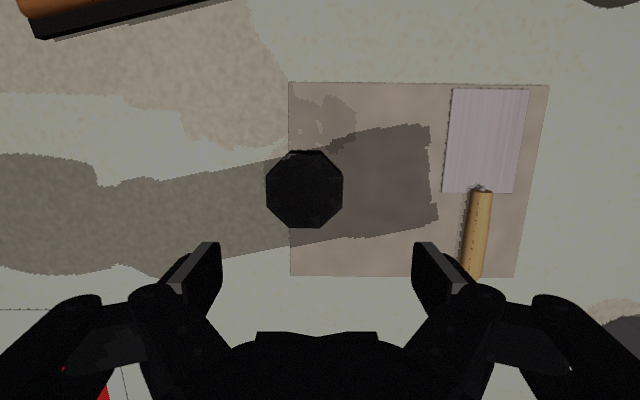

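```bash
python3 -c "
import cv2,numpy as np
a=cv2.imread('pics/w12.png')[135:245,250:360].astype(float)
a=np.clip(255*(np.clip(a,0,80)/80)**.6,0,255).astype('uint8')
cv2.imwrite('pics/w12d.png',cv2.resize(a,None,fx=5,fy=5,interpolation=cv2.INTER_CUBIC))
"
```

```text
(no output)
```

View pics/w12d.png

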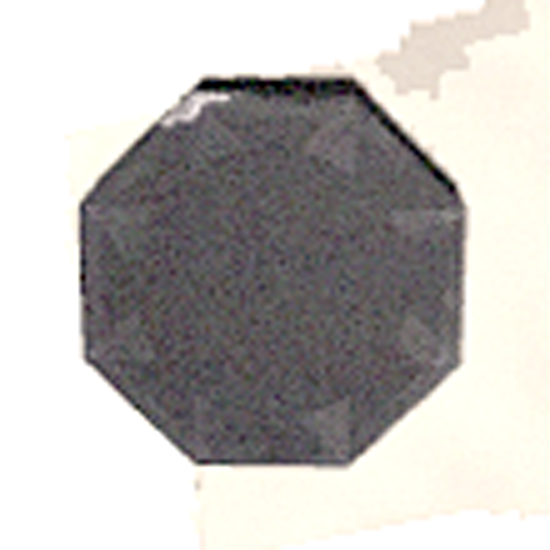

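The closed top faces up and the lid is aligned with the tool, but it hangs about 18 mm over the near slab edge. I'll cage it loosely, slide it further onto the slab, and then take it.

```bash
python3 -c "
from h import *
f=lambda u,v:p2w('wrist',250+u/5,135+v/5,.030)
c=f(273,280);l,r=f(83,280),f(463,280);b,t=f(273,465),f(273,95)
print(c,np.linalg.norm(l-r),np.linalg.norm(b-t)); l=f(198,463)
r=f(348,463);print(np.degrees(np.arctan2((r-l)[1],(r-l)[0])))
n=np.array([.974,-.225,0]);print('beyond edge',(c-np.array([.5103,-.172,0]))@n)
np.save('lid.npy',c)
from plan import *
plan([c[0],c[1],.1],77)
"
```

```text
[ 0.52451358 -0.17520973  0.03      ] 0.06352743817970488 0.06390590526074122
-12.365904987237016
beyond edge 0.014566215911164247
2 rows; total w [ 0.012 -0.001  0.001]
[29.6, 0.3, -5.1, 0.0061, -0.0007, 0.0004]
[29.6, 0.2, -5.1, 0.0061, -0.0007, 0.0004]
```

Call:
carry_out --targets '[{"gripper": -0.85,"x": 25,"y": 0,"z": -5,"wx": 0.006,"wy": 0,"wz": 0},{"gripper": -0.85,"x": 30,"y": 0,"z": -4,"wx": 0.006,"wy": 0,"wz": 0},{"gripper": -0.85,"x": 20,"y": 0,"z": 0,"wx": 0,"wy": 0,"wz": 0},{"gripper": -0.85,"x": 0,"y": 0,"z": 0,"wx": 0,"wy": 0,"wz": 0}]'

```text
time_s: 14.77
tcp_pos: [0.5267, -0.1779, 0.085]
tcp_rot: [[0.005, 0.224, 0.975], [-0.003, 0.975, -0.224], [-1.0, -0.001, 0.006]]
force: [1.0, 0.8, -0.1]
width: 0.0791
```

```bash
python3 st.py .5245 -.1752 .026 77.4
```

```text
14.7667 [ 0.5267 -0.1779  0.085 ] [ 0.9687  0.7768 -0.1185] [-0.0067  0.0543 -0.0017] 0.07911191391781985 -14.321082042441033
2 rows; total w [-0.006  0.006  0.001]
[29.5, 1.1, -1.5, -0.0028, 0.0028, 0.0007]
[29.5, 1.1, -1.5, -0.0028, 0.0028, 0.0007]
```

Call:
carry_out --targets '[{"gripper": -0.85,"x": 20,"y": 1,"z": -2,"wx": -0.003,"wy": 0.006,"wz": 0},{"gripper": -0.85,"x": 22,"y": 1,"z": -1,"wx": -0.003,"wy": 0,"wz": 0},{"gripper": -0.85,"x": 8,"y": 0,"z": 0,"wx": 0,"wy": 0,"wz": 0},{"gripper": -0.85,"x": 0,"y": 0,"z": 0,"wx": 0,"wy": 0,"wz": 0}]'

```text
time_s: 15.1
tcp_pos: [0.5254, -0.177, 0.0366]
tcp_rot: [[0.001, 0.217, 0.976], [-0.002, 0.976, -0.217], [-1.0, -0.002, 0.002]]
force: [-0.3, 0.9, -0.4]
width: 0.0787
```

```bash
python3 st.py .5245 -.1752 .026 77.4;python3 -c "
from h import *
save('wrist','w13.png')"
```

```text
15.1 [ 0.5254 -0.177   0.0366] [-0.3009  0.8801 -0.4183] [ 0.0811  0.0001 -0.002 ] 0.0786768143893803 -16.19003648093877
1 rows; total w [0.001 0.002 0.002]
[10.6, 1.6, -1.3, 0.0011, 0.0019, 0.0019]
```

View pics/w13.png

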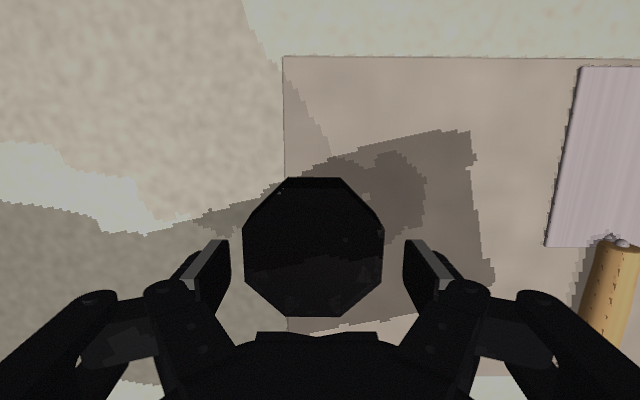

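Call:
carry_out --targets '[{"gripper": -0.85,"x": 6,"y": 2,"z": 0,"wx": 0,"wy": 0.002,"wz": 0.002},{"gripper": -0.85,"x": 4,"y": 0,"z": 0,"wx": 0,"wy": 0,"wz": 0},{"gripper": -0.85,"x": 0,"y": 0,"z": 5,"wx": 0,"wy": 0,"wz": 0},{"gripper": -0.85,"x": 0,"y": 0,"z": 5,"wx": 0,"wy": 0,"wz": 0},{"gripper": -0.85,"x": 0,"y": 0,"z": 4,"wx": 0,"wy": 0,"wz": 0},{"gripper": -0.85,"x": 0,"y": 0,"z": 3,"wx": 0,"wy": 0,"wz": 0},{"gripper": -0.85,"x": 0,"y": 0,"z": 0,"wx": 0,"wy": 0,"wz": 0}]'

```text
time_s: 15.73
tcp_pos: [0.5482, -0.1805, 0.0321]
tcp_rot: [[0.008, 0.218, 0.976], [-0.002, 0.976, -0.218], [-1.0, -0.0, 0.008]]
force: [-0.7, 0.3, 0.5]
width: 0.0785
```

```bash
python3 st.py .540 -.1785 .026 77.4;python3 -c "
from h import *
save('wrist','w14.png')"
```

```text
15.7333 [ 0.5482 -0.1805  0.0321] [-0.739   0.2782  0.4697] [0.0368 0.033  0.0249] 0.07848699287628906 -16.194106900669652
1 rows; total w [0.    0.008 0.   ]
[6.0, 0.1, -8.5, 0.0004, 0.0084, 0.0005]
```

View pics/w14.png

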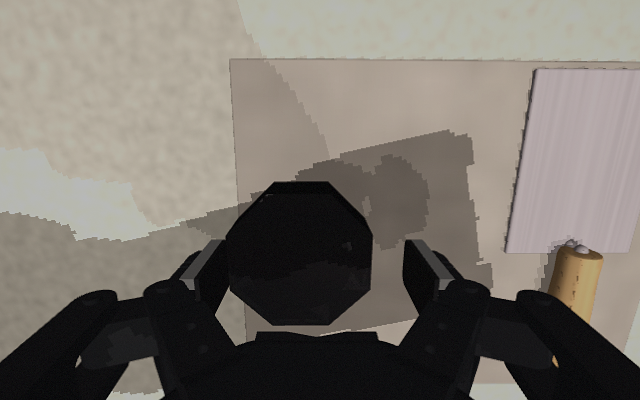

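Call:
carry_out --targets '[{"gripper": -0.85,"x": 3,"y": 0,"z": -5,"wx": 0,"wy": 0.008,"wz": 0},{"gripper": -0.85,"x": 3,"y": 0,"z": -1,"wx": 0,"wy": 0.002,"wz": 0},{"gripper": -0.85,"x": 1,"y": 0,"z": 0,"wx": 0,"wy": 0,"wz": 0},{"gripper": -0.85,"x": 0,"y": 0,"z": 0,"wx": 0,"wy": 0,"wz": 0}]'

```text
time_s: 16.12
tcp_pos: [0.5413, -0.1789, 0.0244]
tcp_rot: [[-0.003, 0.218, 0.976], [0.0, 0.976, -0.218], [-1.0, -0.001, -0.003]]
force: [-0.4, 0.3, -0.0]
width: 0.0786
```

```bash
python3 st.py .541 -.179 .0255 77.4
```

```text
16.1167 [ 0.5413 -0.1789  0.0244] [-0.3545  0.2918 -0.0011] [ 0.0421 -0.0458  0.0547] 0.07862077723816971 -16.409052988854228
1 rows; total w [ 0.    -0.003  0.001]
[-1.1, -0.2, -0.3, 0.0005, -0.0028, 0.0005]
```

Call:
carry_out --targets '[{"gripper": -0.3,"x": -1,"y": 0,"z": 0,"wx": 0,"wy": -0.003,"wz": 0},{"gripper": -0.3,"x": 0,"y": 0,"z": 0,"wx": 0,"wy": 0,"wz": 0},{"gripper": -0.3,"x": 0,"y": 0,"z": 0,"wx": 0,"wy": 0,"wz": 0},{"gripper": -0.3,"x": 0,"y": 0,"z": 0,"wx": 0,"wy": 0,"wz": 0}]'

```text
time_s: 16.45
tcp_pos: [0.5409, -0.1788, 0.0254]
tcp_rot: [[-0.0, 0.218, 0.976], [-0.001, 0.976, -0.218], [-1.0, -0.001, -0.0]]
force: [-0.4, 0.9, -0.3]
width: 0.0631
```

```bash
python3 st.py .541 -.179 .0255 77.4; python3 -c "
from h import *
im=save('wrist','w15.png')
a=im[160:340,210:410,::-1].astype(float)
a=np.clip(255*(np.clip(a,0,80)/80)**.6,0,255).astype('uint8')
cv2.imwrite('pics/w15d.png',cv2.resize(a,None,fx=3,fy=3,interpolation=cv2.INTER_CUBIC))
p=ctrl.camera_params('wrist');np.savez('w15.npz',rvec=p['rvec'],tvec=p['tvec'])
"
```

```text
16.45 [ 0.5409 -0.1788  0.0254] [-0.3548  0.8678 -0.3024] [-0.0156  0.0069 -0.0034] 0.06310665527147095 -16.435457439658336
1 rows; total w [ 0.001 -0.     0.001]
[-0.1, -0.1, 0.2, 0.0005, -0.0001, 0.0006]
```

View pics/w15d.png

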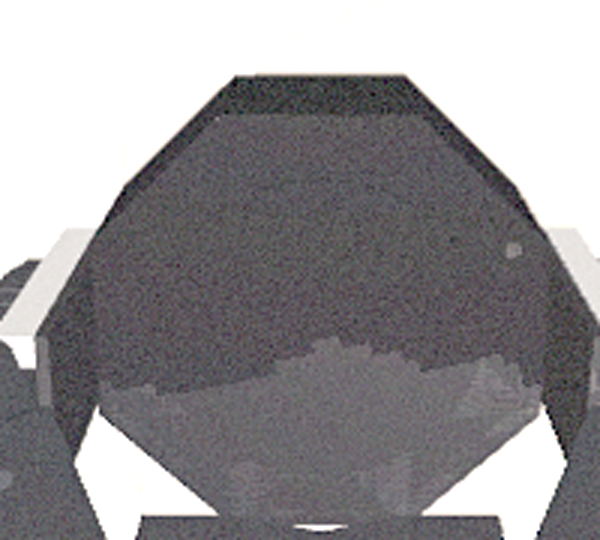

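```bash
python3 -c "
from h import *
s=ctrl.sense()
T=lambda u,v:s['tcp_rot'].T@(p2w('wrist',210+u/3,160+v/3,.030)-s['tcp_pos'])*1000
np.set_printoptions(precision=2,suppress=True)
for q in [(222,115),(418,115),(217,518),(423,518),(95,230),(546,230),(100,408),(543,405)]: print(q,T(*q))
"
```

```text
(222, 115) [ -4.59  31.63 -13.32]
(418, 115) [-4.59 31.59 12.91]
(217, 518) [ -4.55 -31.68 -15.85]
(423, 518) [ -4.55 -31.74  15.31]
(95, 230) [ -4.58  15.13 -31.36]
(546, 230) [-4.58 15.04 31.06]
(100, 408) [ -4.56 -12.79 -32.39]
(543, 405) [ -4.56 -12.4   32.3 ]
```

Lid is centred in the grip within about 1 mm. Lift and move to a viewpoint beside the pot.

Call:
carry_out --targets '[{"gripper": -0.3,"x": -15,"y": 0,"z": 0,"wx": 0,"wy": 0,"wz": 0},{"gripper": -0.3,"x": -30,"y": 0,"z": 0,"wx": 0,"wy": 0,"wz": 0},{"gripper": -0.3,"x": -35,"y": 0,"z": 0,"wx": 0,"wy": 0,"wz": 0},{"gripper": -0.3,"x": -35,"y": 0,"z": 0,"wx": 0,"wy": 0,"wz": 0},{"gripper": -0.3,"x": -35,"y": 10,"z": 0,"wx": 0,"wy": 0,"wz": 0},{"gripper": -0.3,"x": -10,"y": 20,"z": 10,"wx": 0,"wy": 0,"wz": 0}]'

```text
time_s: 17.0
tcp_pos: [0.5512, -0.1548, 0.186]
tcp_rot: [[-0.015, 0.223, 0.975], [0.001, 0.975, -0.223], [-1.0, -0.002, -0.015]]
force: [0.3, -0.3, -0.5]
width: 0.0635
```

```bash
python3 st.py .60 -.07 .19 77.4
```

```text
17.0 [ 0.5512 -0.1548  0.186 ] [ 0.288  -0.3343 -0.4582] [-0.032  -0.0913 -0.0061] 0.0634934360347932 -13.41729332317449
3 rows; total w [-0.005 -0.015  0.002]
[-1.5, 31.2, 9.5, -0.0018, -0.0049, 0.0007]
[-1.5, 31.2, 9.6, -0.0018, -0.0049, 0.0007]
[-1.4, 31.1, 9.7, -0.0018, -0.0049, 0.0007]
```

Call:
carry_out --targets '[{"gripper": -0.3,"x": -1,"y": 28,"z": 9,"wx": -0.002,"wy": -0.005,"wz": 0.001},{"gripper": -0.3,"x": -1,"y": 28,"z": 9,"wx": -0.002,"wy": -0.005,"wz": 0.001},{"gripper": -0.3,"x": -1,"y": 20,"z": 9,"wx": 0,"wy": -0.005,"wz": 0},{"gripper": -0.3,"x": 0,"y": 0,"z": 0,"wx": 0,"wy": 0,"wz": 0},{"gripper": -0.3,"x": 0,"y": 0,"z": 0,"wx": 0,"wy": 0,"wz": 0}]'

```text
time_s: 17.42
tcp_pos: [0.6002, -0.081, 0.1953]
tcp_rot: [[0.012, 0.218, 0.976], [-0.0, 0.976, -0.218], [-1.0, 0.002, 0.012]]
force: [-0.4, -0.2, -1.2]
width: 0.0634
```

```bash
python3 -c "
from h import *
np.set_printoptions(precision=4,suppress=True)
save('wrist','w16.png')
for t in ['pot_shoulder','neck_tip','neck_foot','lid_center']:
  for r in ctrl.tip_of('wrist',t)[:2]:
    w=c2w('wrist',r['position']);print(t,r['p'],w,w2p('wrist',w))
";python3 st.py .6146 .0535 .19 77.4
```

```text
lid_center 0.91 [ 0.5981 -0.0821  0.1918] [313.6852 259.2853]
17.6667 [ 0.5994 -0.0834  0.1949] [ 0.1913 -1.3137 -1.0923] [ 0.0312 -0.0001  0.0197] 0.06343273242342395 -21.351184746043273
4 rows; total w [-0.004  0.011 -0.001]
[1.2, 34.2, -3.9, -0.0009, 0.0029, -0.0003]
[1.2, 34.2, -3.9, -0.0009, 0.0029, -0.0003]
[1.2, 34.2, -3.8, -0.0009, 0.0029, -0.0003]
[1.2, 34.2, -3.8, -0.0009, 0.0029, -0.0003]
```

View pics/w16.png

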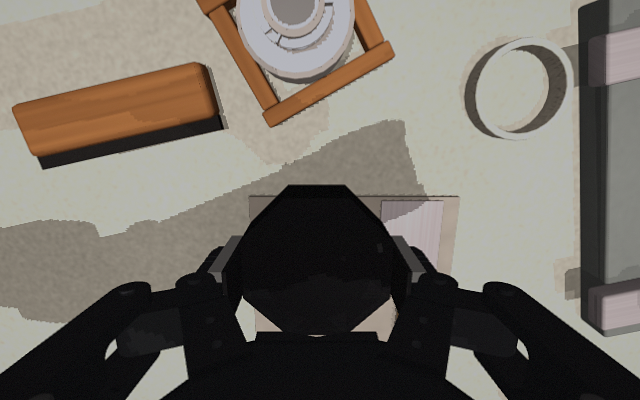

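The pot is partly cut off at the top of the picture (295,20). I'll move 45 mm nearer.

Call:
carry_out --targets '[{"gripper": -0.3,"x": 0,"y": 20,"z": -3,"wx": 0,"wy": 0.008,"wz": 0},{"gripper": -0.3,"x": 0,"y": 22,"z": -3,"wx": 0,"wy": 0.003,"wz": 0},{"gripper": -0.3,"x": 0,"y": 4,"z": 0,"wx": 0,"wy": 0,"wz": 0},{"gripper": -0.3,"x": 0,"y": 0,"z": 0,"wx": 0,"wy": 0,"wz": 0},{"gripper": -0.3,"x": 0,"y": 0,"z": 0,"wx": 0,"wy": 0,"wz": 0}]'

```text
time_s: 18.08
tcp_pos: [0.6018, -0.0437, 0.1937]
tcp_rot: [[-0.003, 0.232, 0.973], [-0.002, 0.973, -0.232], [-1.0, -0.003, -0.002]]
force: [-1.2, -0.1, -0.4]
width: 0.0633
```

```bash
python3 -c "
from h import *
np.set_printoptions(precision=4,suppress=True)
save('wrist','w17.png')
for i in range(3):
 for t in ['pot_shoulder','neck_tip','neck_foot']:
  for r in ctrl.tip_of('wrist',t)[:1]:
    w=c2w('wrist',r['position']);print(t,r['p'],w,w2p('wrist',w))
a=cv2.imread('pics/w17.png');cv2.imwrite('pics/w17c.png',cv2.resize(a[0:160,200:400],None,fx=3.75,fy=3.75,interpolation=cv2.INTER_CUBIC))
"
```

```text
(no output)
```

View pics/w17c.png

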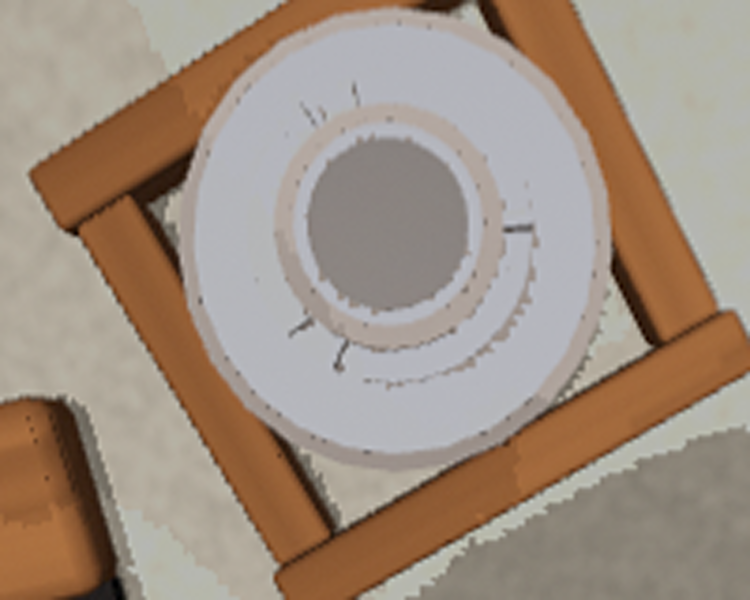

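```bash
python3 -c "
from h import *
np.set_printoptions(precision=4,suppress=True)
f=lambda u,v,z:p2w('wrist',200+u/3.75,v/3.75,z)
def circ(l,r,t,b,z):
    cx,cy=(l+r)/2,(t+b)/2
    L,R,T,B=f(l,cy,z),f(r,cy,z),f(cx,t,z),f(cx,b,z)
    print(z,f(cx,cy,z),(L+R)/2,(T+B)/2,np.linalg.norm(L-R)*1000,np.linalg.norm(T-B)*1000)
circ(307,470,137,312,.09)
circ(273,505,103,350,.09);circ(273,505,103,350,.085)
circ(184,610,9,467,.06);circ(193,597,20,455,.06)
# robust ellipse on segmented disc
im=cv2.imread('pics/w17.png')
im=im[:130,240:370].astype(int)
m=((im.max(2)<150)&(im.max(2)-im.min(2)<18)).astype('uint8')
n,lab,st,ce=cv2.connectedComponentsWithStats(m)
for i in range(1,n):
  if st[i][4]>800: print(st[i],ce[i]+[240,0])
"
```

```text
0.09 [0.6162 0.0549 0.09  ] [0.6162 0.0549 0.09  ] [0.6161 0.0547 0.09  ] 29.475926603580753 29.472956092479535
0.09 [0.6162 0.0546 0.09  ] [0.6162 0.0546 0.09  ] [0.616  0.0541 0.09  ] 41.97142210589223 41.64571080309148
0.085 [0.6161 0.0553 0.085 ] [0.6161 0.0553 0.085 ] [0.616  0.0548 0.085 ] 42.88186576572562 42.54908913666972
0.06 [0.6171 0.0564 0.06  ] [0.6171 0.0564 0.06  ] [0.6166 0.0544 0.06  ] 87.30975505738432 87.81289338987088
0.06 [0.6167 0.0566 0.06  ] [0.6167 0.0566 0.06  ] [0.6163 0.0548 0.06  ] 82.791321561 83.36804240917257
[  42   37   43   46 1542] [302.9125  59.2685]
```

Neck disc circle fit gives (0.6162, 0.0546) with diameter 29.5 mm. The networks' earlier values were within 2 mm. Now I'll move over the pot.

```bash
python3 st.py .6162 .0546 .15 77
```

```text
18.5833 [ 0.6021 -0.0431  0.1938] [-0.4172 -0.4658 -1.1441] [ 0.0484 -0.0269  0.0195] 0.06298122488660012 -25.985366741562807
3 rows; total w [-0.007 -0.002  0.002]
[14.5, 32.8, -2.9, -0.0023, -0.0006, 0.0008]
[14.6, 32.8, -2.9, -0.0023, -0.0006, 0.0008]
[14.6, 32.8, -2.8, -0.0023, -0.0006, 0.0008]
```

Call:
carry_out --targets '[{"gripper": -0.3,"x": 8,"y": 25,"z": -2.5,"wx": -0.003,"wy": -0.001,"wz": 0.001},{"gripper": -0.3,"x": 12,"y": 32,"z": -3,"wx": -0.002,"wy": 0,"wz": 0},{"gripper": -0.3,"x": 10,"y": 28,"z": -3,"wx": -0.002,"wy": 0,"wz": 0},{"gripper": -0.3,"x": 5,"y": 8,"z": 0,"wx": 0,"wy": 0,"wz": 0},{"gripper": -0.3,"x": 0,"y": 0,"z": 0,"wx": 0,"wy": 0,"wz": 0}]'

```text
time_s: 19.0
tcp_pos: [0.6169, 0.049, 0.158]
tcp_rot: [[0.002, 0.231, 0.973], [-0.003, 0.973, -0.231], [-1.0, -0.002, 0.002]]
force: [-0.5, -0.6, -0.5]
width: 0.0634
```

```bash
python3 st.py .6162 .0546 .12 77
```

```text
19.0 [0.6169 0.049  0.158 ] [-0.467  -0.6272 -0.4857] [-0.0635  0.0172  0.0148] 0.06338501759245618 -36.211514253032206
2 rows; total w [-0.006  0.002  0.002]
[19.0, 2.7, -1.0, -0.003, 0.0011, 0.0012]
[19.0, 2.7, -1.0, -0.003, 0.0011, 0.0012]
```

Call:
carry_out --targets '[{"gripper": -0.3,"x": 14,"y": 4,"z": -1.5,"wx": -0.003,"wy": 0.002,"wz": 0.002},{"gripper": -0.3,"x": 14,"y": 1,"z": -0.5,"wx": -0.003,"wy": 0,"wz": 0},{"gripper": -0.3,"x": 3,"y": 0,"z": 0,"wx": 0,"wy": 0,"wz": 0},{"gripper": -0.3,"x": 0,"y": 0,"z": 0,"wx": 0,"wy": 0,"wz": 0}]'

```text
time_s: 19.33
tcp_pos: [0.6164, 0.0518, 0.1251]
tcp_rot: [[0.001, 0.226, 0.974], [-0.002, 0.974, -0.226], [-1.0, -0.002, 0.001]]
force: [-0.5, -0.8, -1.2]
width: 0.0633
```

```bash
python3 st.py .6162 .0546 .105 77
```

```text
19.3333 [0.6164 0.0518 0.1251] [-0.5058 -0.8364 -1.2061] [-0.0043  0.0173 -0.0211] 0.0633285083420061 -37.2455234887116
1 rows; total w [-0.001  0.001  0.002]
[20.1, 2.8, -0.9, -0.0011, 0.0011, 0.0016]
```

Call:
carry_out --targets '[{"gripper": -0.3,"x": 4,"y": 3,"z": -1,"wx": -0.001,"wy": 0.001,"wz": 0.002},{"gripper": -0.3,"x": 4,"y": 0.5,"z": 0,"wx": 0,"wy": 0,"wz": 0},{"gripper": -0.3,"x": 2,"y": 0,"z": 0,"wx": 0,"wy": 0,"wz": 0},{"gripper": -0.3,"x": 0,"y": 0,"z": 0,"wx": 0,"wy": 0,"wz": 0}]'

```text
time_s: 19.67
tcp_pos: [0.6167, 0.0521, 0.1148]
tcp_rot: [[0.001, 0.23, 0.973], [-0.001, 0.973, -0.23], [-1.0, -0.001, 0.001]]
force: [-0.3, 0.7, -1.2]
width: 0.0633
```

```bash
python3 st.py .6162 .0546 .105 77
```

```text
19.6667 [0.6167 0.0521 0.1148] [-0.2855  0.6841 -1.1515] [ 0.0234 -0.0278 -0.013 ] 0.06333514983624525 -37.75608766096573
1 rows; total w [-0.005  0.001  0.001]
[9.8, 2.3, -1.1, -0.0047, 0.001, 0.0006]
```

Call:
carry_out --targets '[{"gripper": -0.3,"x": 0,"y": 3,"z": -1,"wx": -0.004,"wy": 0.001,"wz": 0.001},{"gripper": -0.3,"x": 0,"y": 2,"z": -0.5,"wx": 0,"wy": 0,"wz": 0}]'

```text
time_s: 19.83
tcp_pos: [0.6167, 0.0566, 0.1152]
tcp_rot: [[0.001, 0.227, 0.974], [0.0, 0.974, -0.227], [-1.0, 0.0, 0.001]]
force: [0.9, -0.3, -1.1]
width: 0.0634
```

```bash
python3 st.py .6162 .0546 .105 77
```

```text
19.8333 [0.6167 0.0566 0.1152] [ 0.9482 -0.3162 -1.0988] [0.0188 0.036  0.0367] 0.06341765373708573 -37.97464349501871
1 rows; total w [-0.002  0.001 -0.   ]
[10.2, -2.1, -0.1, -0.0018, 0.0006, -0.0002]
```

Call:
carry_out --targets '[{"gripper": -0.3,"x": 2,"y": -1.5,"z": 0,"wx": -0.002,"wy": 0,"wz": 0},{"gripper": -0.3,"x": 0,"y": 0,"z": 0,"wx": 0,"wy": 0,"wz": 0}]'

```text
time_s: 20.0
tcp_pos: [0.6167, 0.056, 0.1137]
tcp_rot: [[0.002, 0.224, 0.975], [0.001, 0.975, -0.224], [-1.0, 0.001, 0.002]]
force: [0.4, -0.0, -1.1]
width: 0.0629
```

Call:
carry_out --targets '[{"gripper": -0.3,"x": 0,"y": 0,"z": 0,"wx": 0,"wy": 0,"wz": 0}]'

```text
time_s: 20.08
tcp_pos: [0.6168, 0.0562, 0.1139]
tcp_rot: [[0.002, 0.223, 0.975], [0.001, 0.975, -0.223], [-1.0, 0.001, 0.002]]
force: [-1.6, -0.3, -1.2]
width: 0.0635
```

```bash
python3 st.py .6162 .0546 .105 77
```

```text
20.0833 [0.6168 0.0562 0.1139] [-1.6322 -0.2859 -1.1515] [-0.0183 -0.0003 -0.0166] 0.06354801230756876 -37.804246881418514
1 rows; total w [ 0.002  0.002 -0.001]
[8.9, -1.7, -0.3, 0.0017, 0.002, -0.0011]
```

Now lower in small steps, centring as I go.

Call:
carry_out --targets '[{"gripper": -0.3,"x": 2,"y": -1.5,"z": -0.3,"wx": 0,"wy": 0.002,"wz": 0},{"gripper": -0.3,"x": 2,"y": -0.5,"z": 0,"wx": 0,"wy": 0,"wz": 0}]'

```text
time_s: 20.25
tcp_pos: [0.6164, 0.0544, 0.1102]
tcp_rot: [[0.001, 0.223, 0.975], [0.001, 0.975, -0.223], [-1.0, 0.001, 0.001]]
force: [0.2, 0.2, -1.3]
width: 0.0637
```

Call:
carry_out --targets '[{"gripper": -0.3,"x": 1.5,"y": 0,"z": 0,"wx": 0,"wy": 0,"wz": 0},{"gripper": -0.3,"x": 1,"y": 0,"z": 0,"wx": 0,"wy": 0,"wz": 0}]'

```text
time_s: 20.42
tcp_pos: [0.6162, 0.054, 0.1072]
tcp_rot: [[0.001, 0.223, 0.975], [0.001, 0.975, -0.223], [-1.0, 0.001, 0.0]]
force: [-0.3, 0.4, -0.5]
width: 0.0633
```

```bash
python3 st.py .6162 .0546 .105 77
```

```text
20.4167 [0.6162 0.054  0.1072] [-0.3449  0.3986 -0.4788] [0.0294 0.0197 0.0783] 0.06333177578242778 -37.792907528203884
1 rows; total w [ 0.002  0.    -0.001]
[2.2, 0.6, -0.2, 0.0015, 0.0005, -0.0012]
```

Aligned within 0.6 mm.

Call:
carry_out --targets '[{"gripper": -0.3,"x": 1,"y": 0.4,"z": 0,"wx": 0,"wy": 0,"wz": 0},{"gripper": -0.3,"x": 1,"y": 0,"z": 0,"wx": 0,"wy": 0,"wz": 0}]'

```text
time_s: 20.58
tcp_pos: [0.6162, 0.0543, 0.1047]
tcp_rot: [[0.0, 0.224, 0.975], [0.001, 0.975, -0.224], [-1.0, 0.001, 0.0]]
force: [-0.2, 0.5, -1.1]
width: 0.0632
```

Call:
carry_out --targets '[{"gripper": -0.3,"x": 1,"y": 0,"z": 0,"wx": 0,"wy": 0,"wz": 0},{"gripper": -0.3,"x": 1,"y": 0,"z": 0,"wx": 0,"wy": 0,"wz": 0}]'

```text
time_s: 20.75
tcp_pos: [0.6164, 0.0543, 0.1035]
tcp_rot: [[0.001, 0.224, 0.975], [0.001, 0.975, -0.224], [-1.0, 0.001, 0.0]]
force: [-4.8, -1.0, 13.6]
width: 0.0634
```

Call:
carry_out --targets '[{"gripper": -0.3,"x": 1,"y": 0,"z": 0,"wx": 0,"wy": 0,"wz": 0},{"gripper": -0.3,"x": 1,"y": 0,"z": 0,"wx": 0,"wy": 0,"wz": 0}]'

```text
time_s: 20.92
tcp_pos: [0.6165, 0.0544, 0.1036]
tcp_rot: [[0.001, 0.224, 0.975], [-0.0, 0.975, -0.224], [-1.0, -0.0, 0.001]]
force: [-3.7, -0.6, 7.7]
width: 0.0634
```

Contact: lid centre about 36 mm above the shoulder, so it is resting on a stop or high on a thread. Loosen the jaws to about 66.5 mm.

Call:
carry_out --grip_force 20 --targets '[{"gripper": -0.55,"x": 0,"y": 0,"z": 0,"wx": 0,"wy": 0,"wz": 0},{"gripper": -0.55,"x": 0,"y": 0,"z": 0,"wx": 0,"wy": 0,"wz": 0},{"gripper": -0.55,"x": 0,"y": 0,"z": 0,"wx": 0,"wy": 0,"wz": 0}]'

```text
time_s: 21.17
tcp_pos: [0.617, 0.0546, 0.1044]
tcp_rot: [[0.002, 0.224, 0.975], [-0.0, 0.975, -0.224], [-1.0, 0.0, 0.002]]
force: [-0.5, -0.1, -0.6]
width: 0.0664
```

```bash
python3 st.py .6162 .0546 .1036 77;python3 -c "
from h import *
im=save('wrist','w20.png')
"
```

```text
21.1667 [0.617  0.0546 0.1044] [-0.4921 -0.0971 -0.5986] [0.0105 0.0155 0.0106] 0.06642273786562464 -38.05322546248601
1 rows; total w [ 0.001  0.002 -0.   ]
[0.8, -0.2, -0.8, 0.0011, 0.0022, -0.0002]
```

View pics/w20.png

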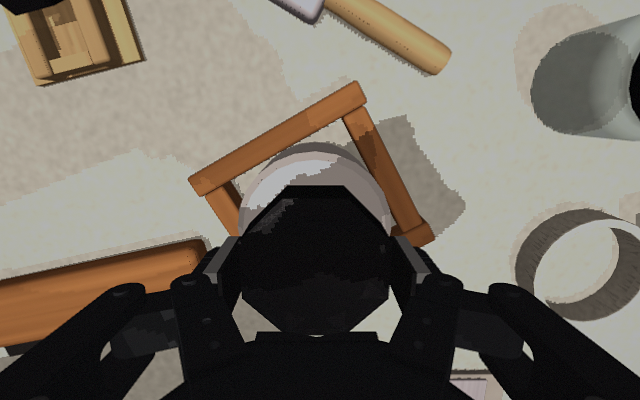

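Call:
carry_out --targets '[{"gripper": -0.55,"x": 0.5,"y": 0,"z": -0.5,"wx": -0.08,"wy": 0.002,"wz": 0},{"gripper": -0.55,"x": 0,"y": 0,"z": 0,"wx": -0.08,"wy": 0,"wz": 0},{"gripper": -0.55,"x": 0,"y": 0,"z": 0,"wx": -0.08,"wy": 0,"wz": 0},{"gripper": -0.55,"x": 0,"y": 0,"z": 0,"wx": -0.08,"wy": 0,"wz": 0}]'

```text
time_s: 21.55
tcp_pos: [0.6168, 0.0552, 0.1037]
tcp_rot: [[0.001, -0.106, 0.994], [0.0, 0.994, 0.106], [-1.0, -0.0, 0.001]]
force: [-0.4, 0.7, 0.6]
width: 0.0663
```

```bash
python3 st.py .6162 .0546 .1036 120|head -2
```

```text
21.55 [0.6168 0.0552 0.1037] [-0.4262  0.7028  0.5815] [ 0.0063  0.0719 -0.0066] 0.06628062285215143 -21.7821827807333
4 rows; total w [-0.418  0.001  0.   ]
```

Call:
carry_out --targets '[{"gripper": -0.55,"x": 0,"y": -0.5,"z": -0.5,"wx": -0.08,"wy": 0,"wz": 0},{"gripper": -0.55,"x": 0,"y": 0,"z": 0,"wx": -0.08,"wy": 0,"wz": 0},{"gripper": -0.55,"x": 0,"y": 0,"z": 0,"wx": -0.08,"wy": 0,"wz": 0},{"gripper": -0.55,"x": 0,"y": 0,"z": 0,"wx": -0.08,"wy": 0,"wz": 0}]'

```text
time_s: 21.88
tcp_pos: [0.6165, 0.0548, 0.1035]
tcp_rot: [[0.001, -0.428, 0.904], [0.001, 0.904, 0.428], [-1.0, 0.0, 0.001]]
force: [-1.0, 0.8, 1.9]
width: 0.066
```

```bash
cat > look.py <<'E'
from h import *
import sys
im=save('wrist',sys.argv[1]+'.png')
a=im[160:350,190:440,::-1].astype(float)
a=np.clip(255*(np.clip(a,0,80)/80)**.6,0,255).astype('uint8')
cv2.imwrite('pics/'+sys.argv[1]+'d.png',cv2.resize(a,None,fx=3,fy=3,interpolation=cv2.INTER_CUBIC))
E
python3 look.py w21;python3 st.py .6162 .0546 .1036 120|head -2
```

```text
21.9333 [0.6165 0.0548 0.1034] [-1.3979  0.6484  1.6007] [-0.0423  0.1219  0.0037] 0.06640483547045134 -4.939350918433354
1 rows; total w [-0.077  0.001 -0.   ]
```

View pics/w21d.png

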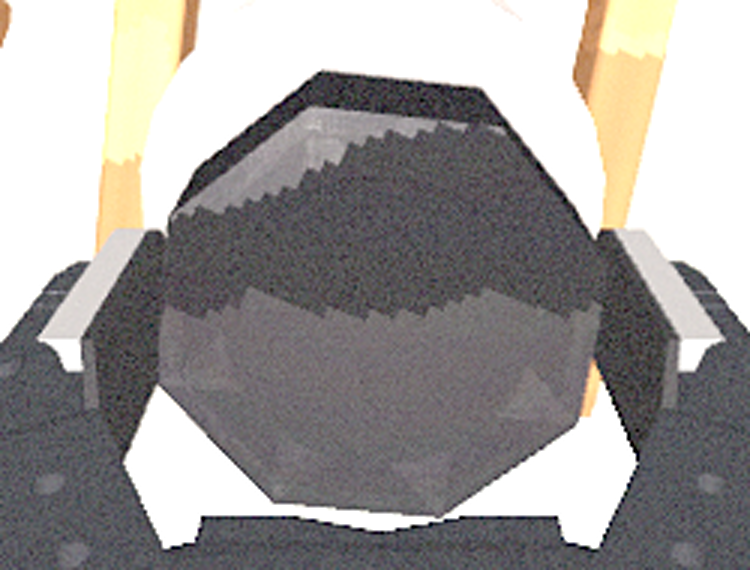

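The lid follows with about 6° of lag. I'll keep turning backward.

Call:
carry_out --targets '[{"gripper": -0.55,"x": 0,"y": 0,"z": 0,"wx": -0.08,"wy": 0,"wz": 0},{"gripper": -0.55,"x": 0,"y": 0,"z": 0,"wx": -0.08,"wy": 0,"wz": 0},{"gripper": -0.55,"x": 0,"y": 0,"z": 0,"wx": -0.08,"wy": 0,"wz": 0},{"gripper": -0.55,"x": 0,"y": 0,"z": 0,"wx": -0.08,"wy": 0,"wz": 0}]'

```text
time_s: 22.27
tcp_pos: [0.6163, 0.0556, 0.104]
tcp_rot: [[-0.0, -0.697, 0.717], [0.001, 0.717, 0.697], [-1.0, 0.001, 0.001]]
force: [-1.8, 0.1, 3.2]
width: 0.066
```

```bash
python3 look.py w22;python3 st.py .6162 .0546 .1036 150|head -2
```

```text
22.3167 [0.6162 0.0555 0.1038] [-0.7026 -1.2386  2.1204] [-0.1163  0.1946  0.0011] 0.06616275589660331 11.334351087202394
3 rows; total w [-0.271  0.001 -0.001]
```

View pics/w22d.png

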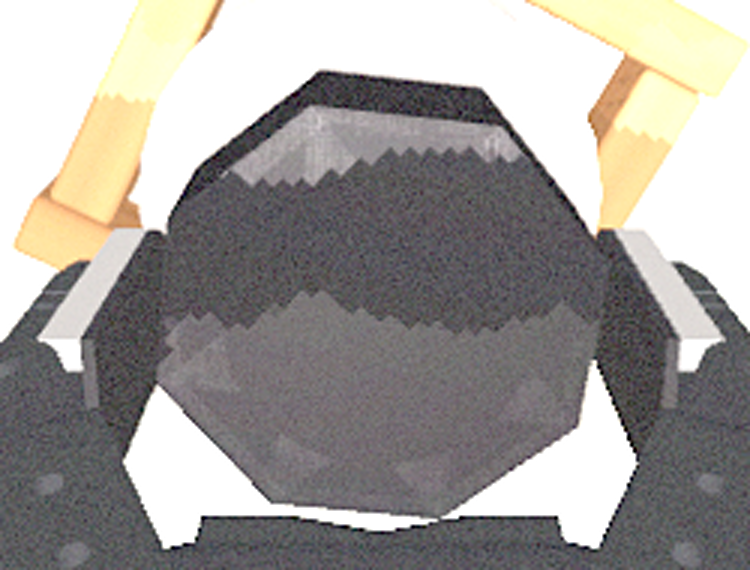

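Call:
carry_out --targets '[{"gripper": -0.55,"x": 0,"y": 0,"z": -0.5,"wx": -0.08,"wy": 0,"wz": 0},{"gripper": -0.55,"x": 0,"y": 0,"z": 0,"wx": -0.08,"wy": 0,"wz": 0},{"gripper": -0.55,"x": 0,"y": 0,"z": 0,"wx": -0.08,"wy": 0,"wz": 0},{"gripper": -0.55,"x": 0,"y": 0,"z": 0,"wx": -0.08,"wy": 0,"wz": 0}]'

```text
time_s: 22.65
tcp_pos: [0.6157, 0.0555, 0.1044]
tcp_rot: [[-0.001, -0.888, 0.459], [0.002, 0.459, 0.888], [-1.0, 0.001, 0.001]]
force: [-1.2, -0.2, 2.6]
width: 0.0661
```

```bash
python3 look.py w23;python3 st.py .6162 .0546 .1036 150|head -2
```

```text
22.7 [0.6158 0.0554 0.1043] [-1.0114 -0.6921  1.8508] [-0.2454  0.1546  0.0302] 0.06580219982809042 27.359178537577048
1 rows; total w [ 0.051  0.001 -0.001]
```

View pics/w23d.png

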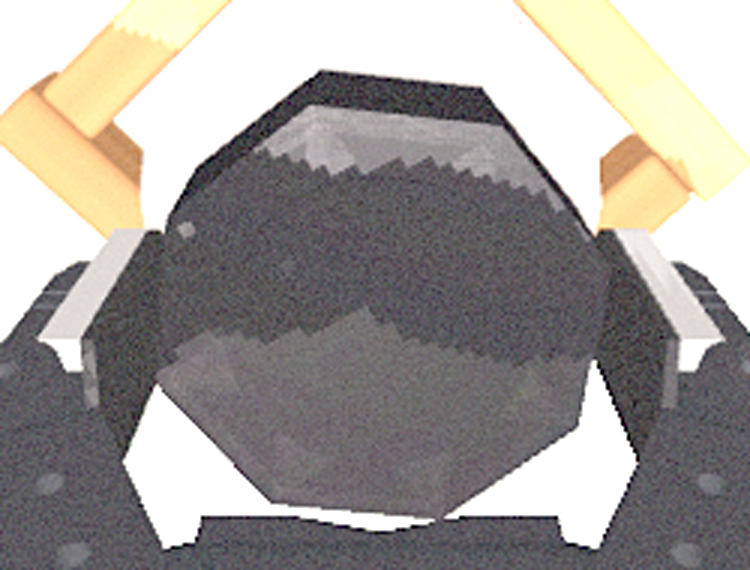

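Call:
carry_out --targets '[{"gripper": -0.57,"x": 0,"y": 0.5,"z": -0.5,"wx": -0.08,"wy": 0,"wz": 0},{"gripper": -0.57,"x": 0,"y": 0,"z": 0,"wx": -0.08,"wy": 0,"wz": 0},{"gripper": -0.57,"x": 0,"y": 0,"z": 0,"wx": -0.08,"wy": 0,"wz": 0},{"gripper": -0.57,"x": 0,"y": 0,"z": 0,"wx": -0.08,"wy": 0,"wz": 0}]'

```text
time_s: 23.03
tcp_pos: [0.6154, 0.055, 0.1042]
tcp_rot: [[-0.0, -0.987, 0.159], [0.002, 0.159, 0.987], [-1.0, 0.001, 0.002]]
force: [-1.0, -0.4, 2.0]
width: 0.0673
```

```bash
python3 look.py w24;python3 st.py .6162 .0546 .1036 180|head -2
```

```text
23.0833 [0.6154 0.055  0.104 ] [-0.6063 -0.4974  1.9485] [-0.1892  0.0941  0.0347] 0.0671026358254556 43.173829765929305
2 rows; total w [-0.156  0.002 -0.001]
```

View pics/w24d.png

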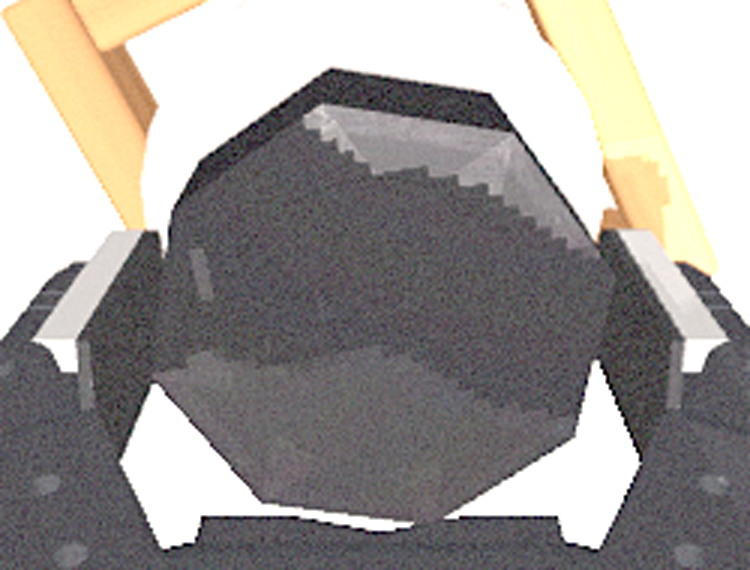

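Call:
carry_out --targets '[{"gripper": -0.57,"x": 0,"y": -0.5,"z": 0,"wx": -0.08,"wy": 0,"wz": 0},{"gripper": -0.57,"x": 0,"y": 0,"z": 0,"wx": -0.08,"wy": 0,"wz": 0},{"gripper": -0.57,"x": 0,"y": 0,"z": 0,"wx": -0.08,"wy": 0,"wz": 0},{"gripper": -0.57,"x": 0,"y": 0,"z": 0,"wx": -0.08,"wy": 0,"wz": 0}]'

```text
time_s: 23.42
tcp_pos: [0.6156, 0.0549, 0.1045]
tcp_rot: [[-0.002, -0.988, -0.152], [0.001, -0.152, 0.988], [-1.0, 0.001, 0.002]]
force: [-2.9, -0.0, 3.7]
width: 0.0666
```

```bash
python3 look.py w25;python3 st.py .6162 .0546 .1036 180|head -2
```

```text
23.4667 [0.6156 0.0549 0.1044] [-0.8301 -0.5443  1.6948] [-0.1033  0.036  -0.0369] 0.06729687548508854 58.888813036406894
2 rows; total w [ 0.157  0.002 -0.002]
```

View pics/w25d.png

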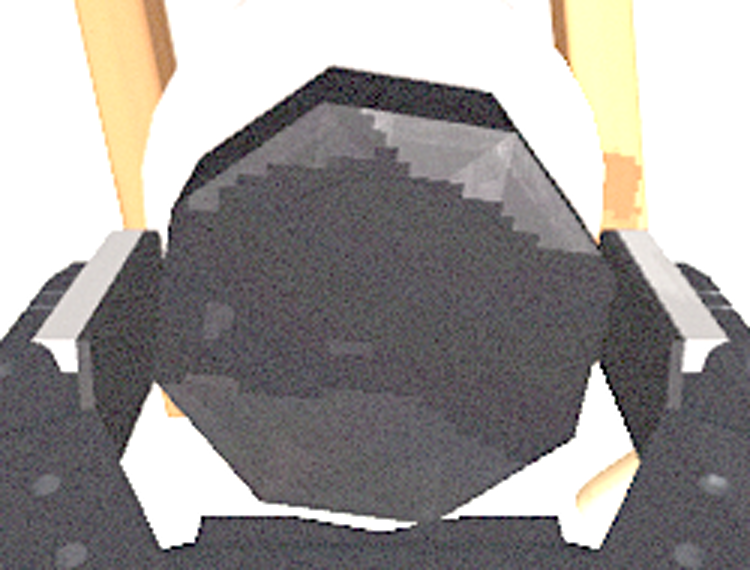

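Call:
carry_out --targets '[{"gripper": -0.57,"x": 0,"y": 0,"z": 0,"wx": -0.08,"wy": 0,"wz": 0},{"gripper": -0.57,"x": 0,"y": 0,"z": 0,"wx": -0.08,"wy": 0,"wz": 0},{"gripper": -0.57,"x": 0,"y": 0,"z": 0,"wx": -0.08,"wy": 0,"wz": 0},{"gripper": -0.57,"x": 0,"y": 0,"z": 0,"wx": -0.08,"wy": 0,"wz": 0}]'

```text
time_s: 23.8
tcp_pos: [0.6154, 0.0538, 0.1035]
tcp_rot: [[-0.003, -0.895, -0.446], [0.0, -0.446, 0.895], [-1.0, 0.003, 0.001]]
force: [-0.5, 0.5, 2.6]
width: 0.0672
```

```bash
python3 look.py w26;python3 st.py .6162 .0546 .1036 180|head -2
```

```text
23.85 [0.6154 0.0538 0.1034] [-0.0973 -0.8278  3.0068] [-0.2211  0.016  -0.3816] 0.06727745128600622 74.48267610072787
4 rows; total w [ 0.466  0.001 -0.003]
```

View pics/w26d.png

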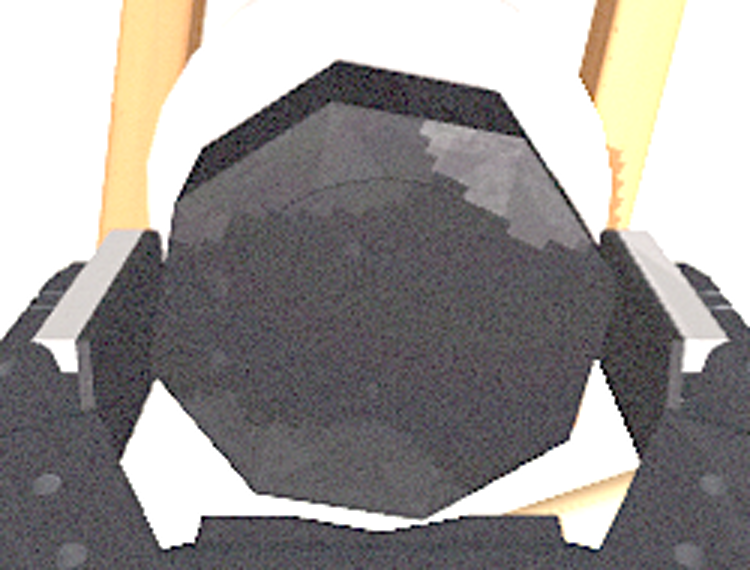

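Resistance now (torque −0.38 N m), but the lid's apparent size hasn't changed, so it may be wedged between the pads. Back off a little and loosen.

Call:
carry_out --targets '[{"gripper": -0.64,"x": 0,"y": 0,"z": 0,"wx": 0.05,"wy": 0,"wz": 0},{"gripper": -0.64,"x": 0,"y": 0,"z": 0,"wx": 0.03,"wy": 0,"wz": 0},{"gripper": -0.64,"x": 0,"y": 0,"z": 0,"wx": 0,"wy": 0,"wz": 0}]'

```text
time_s: 24.1
tcp_pos: [0.6154, 0.0534, 0.1023]
tcp_rot: [[-0.004, -0.935, -0.355], [0.001, -0.355, 0.935], [-1.0, 0.003, 0.003]]
force: [-0.3, 0.6, -0.3]
width: 0.07
```

```bash
python3 look.py w27;python3 st.py .6162 .0546 .1036 200|head -4
```

```text
24.15 [0.6154 0.0534 0.1023] [-0.0741 -0.6509  0.8352] [ 0.0003 -0.03   -0.0261] 0.07019536953932626 69.43663821742291
1 rows; total w [ 0.016  0.003 -0.003]
[-1.3, -1.2, 0.8, 0.0162, 0.0026, -0.0034]
```

View pics/w27d.png

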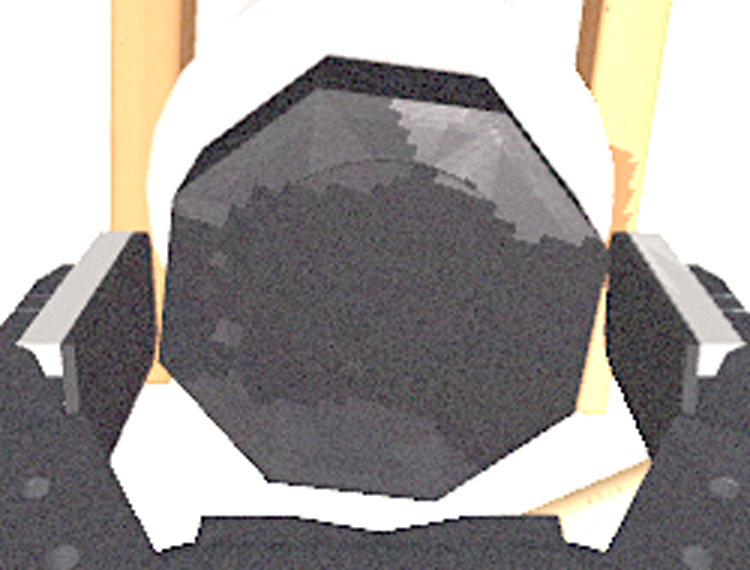

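```bash
cat > hz.py <<'E'
from h import *
from scipy.optimize import least_squares
def fit(V,off=(190,160),sc=3):
    V=np.array(V,float)/sc+np.array(off)
    def res(p):
        x,y,z,a=p; r=[]
        for k in range(8):
            t=a+np.pi/4*k; P=[x+.03464*np.cos(t),y+.03464*np.sin(t),z]; 
            r+=list(w2p('wrist',P)-V[k])
        return r
    best=None
    for a0 in np.radians(np.arange(0,360,30)):
        for sgn in (1,):
            s=least_squares(res,[.6162,.0546,.1,a0])
            if best is None or s.cost<best.cost: best=s
    print('xyz',best.x[:3],'ang',np.degrees(best.x[3])%45,'cost',best.cost,'centre above shoulder mm',(best.x[2]-.012-.06)*1000)
E
python3 -c "
from hz import *
V=[(320,88),(508,113),(603,245),(575,412),(435,498),(268,480),(163,360),(175,212)]
fit(V);fit(V[::-1])
"
```

```text
Traceback (most recent call last):
  File "hz.py", line 14, in fit
    s=least_squares(res,[.6162,.0546,.1,a0])
  File "hz.py", line 9, in res
    r+=list(w2p('wrist',P)-V[k])
            ~~~^^^^^^^^^^^
  File "h.py", line 15, in w2p
    K,k,R,t=cam(name); c=R@np.array(P)+t; s=c[:2]/c[2]; s=s*(1+k*(s@s)); return (K@np.array([*s,1]))[:2]
            ~~~^^^^^^
  File "h.py", line 10, in cam
    p=ctrl.camera_params(name); R=cv2.Rodrigues(np.array(p['rvec'],float))[0]
ValueError: time passes only in moves, steps and waits
```

```bash
cat > hz.py <<'E'
from h import *
from scipy.optimize import least_squares
def fit(V,off=(190,160),sc=3):
    V=np.array(V,float)/sc+np.array(off)
    p_=ctrl.camera_params('wrist');K=np.array(p_['intrinsics'],float);rv=np.array(p_['rvec'],float).reshape(3);tv=np.array(p_['tvec'],float).reshape(3);D=np.array([p_['k1'],0,0,0.])
    def res(p):
        x,y,z,a=p; t=a+np.pi/4*np.arange(8)
        P=np.c_[x+.03464*np.cos(t),y+.03464*np.sin(t),np.full(8,z)]
        return (cv2.projectPoints(P,rv,tv,K,D)[0].reshape(-1,2)-V).ravel()
    best=None
    for VV in (1,):
        for a0 in np.radians(np.arange(0,360,30)):
            s=least_squares(res,[.6162,.0546,.1,a0],x_scale=[.01,.01,.01,1])
            if best is None or s.cost<best.cost: best=s
    print('xyz',best.x[:3].round(4),'ang',round(np.degrees(best.x[3])%45,1),'cost',round(best.cost,2),'centre above shoulder mm',((best.x[2]-.012-.06)*1000).round(1))
E
python3 -c "
from hz import *
V=[(320,88),(508,113),(603,245),(575,412),(435,498),(268,480),(163,360),(175,212)]
fit(V);fit(V[::-1])
"
```

```text
xyz [ 1.2232  0.2927 -1.2014] ang 15.6 cost 21534.46 centre above shoulder mm -1273.4
xyz [0.6162 0.0545 0.0995] ang 36.0 cost 16.94 centre above shoulder mm 27.5
```

The lid centre is now about 27.5 mm above the shoulder, so it dropped into the thread start. The fit also puts it at the pot axis (0.6162, 0.0545). Now I lower the guide 6 mm and turn forward.

Call:
carry_out --targets '[{"gripper": -0.6,"x": 3,"y": -1,"z": 0.8,"wx": 0.05,"wy": 0.003,"wz": -0.003},{"gripper": -0.6,"x": 3,"y": 0,"z": 0,"wx": 0.08,"wy": 0,"wz": 0},{"gripper": -0.6,"x": 0,"y": 0,"z": 0,"wx": 0.08,"wy": 0,"wz": 0},{"gripper": -0.6,"x": 0,"y": 0,"z": 0,"wx": 0.08,"wy": 0,"wz": 0}]'

```text
time_s: 24.48
tcp_pos: [0.616, 0.0544, 0.0952]
tcp_rot: [[-0.0, -0.999, -0.055], [-0.0, -0.055, 0.999], [-1.0, 0.0, -0.0]]
force: [-0.4, -0.4, -0.2]
width: 0.0683
```

```bash
python3 look.py w28;python3 st.py .6162 .0546 .096 150|head -4
```

```text
24.5333 [0.616  0.0544 0.0953] [-0.3761  0.1244 -0.1477] [ 0.0092  0.019  -0.0002] 0.06849188053049293 52.95472733165345
5 rows; total w [ 0.573 -0.    -0.   ]
[-0.1, -0.0, 0.0, 0.1147, -0.0001, -0.0001]
[-0.1, -0.0, 0.0, 0.1147, -0.0001, -0.0001]
```

View pics/w28d.png

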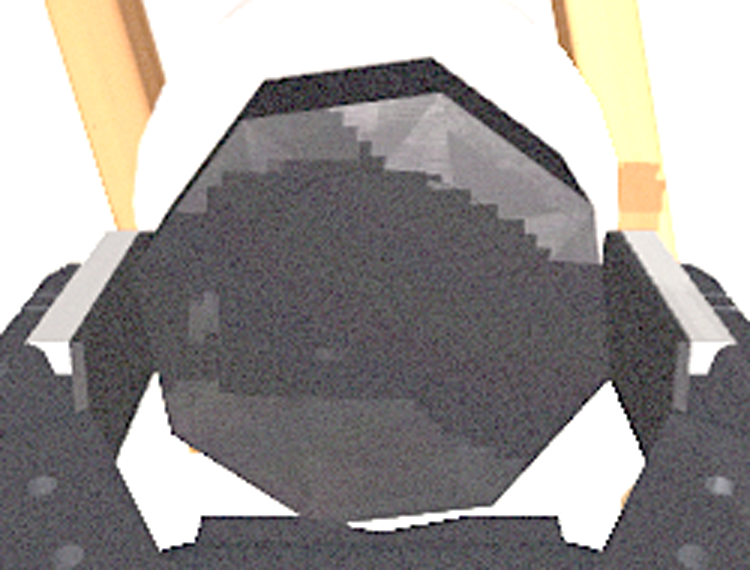

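Engaged the other way. I'll keep turning forward.

Call:
carry_out --targets '[{"gripper": -0.6,"x": 0,"y": 0,"z": 0,"wx": 0.08,"wy": 0,"wz": 0},{"gripper": -0.6,"x": 0,"y": 0,"z": 0,"wx": 0.08,"wy": 0,"wz": 0},{"gripper": -0.6,"x": 0,"y": 0,"z": 0,"wx": 0.08,"wy": 0,"wz": 0},{"gripper": -0.6,"x": 0,"y": 0,"z": 0,"wx": 0.08,"wy": 0,"wz": 0},{"gripper": -0.6,"x": 0,"y": 0,"z": 0,"wx": 0.08,"wy": 0,"wz": 0},{"gripper": -0.6,"x": 0,"y": 0,"z": 0,"wx": 0.08,"wy": 0,"wz": 0}]'

```text
time_s: 25.03
tcp_pos: [0.6161, 0.0541, 0.0944]
tcp_rot: [[-0.0, -0.9, 0.436], [-0.001, 0.436, 0.9], [-1.0, -0.0, -0.001]]
force: [-0.2, 0.3, -0.8]
width: 0.0683
```

```bash
python3 look.py w29;python3 st.py .6162 .0546 .095 150|head -4
```

```text
25.0833 [0.616  0.0542 0.0946] [ 0.5469 -0.5199 -0.2831] [-0.008   0.0551  0.0054] 0.0685602982453202 27.699392219780755
1 rows; total w [ 0.068 -0.001  0.   ]
[-0.4, 0.0, 0.4, 0.0683, -0.001, 0.0002]
```

View pics/w29d.png

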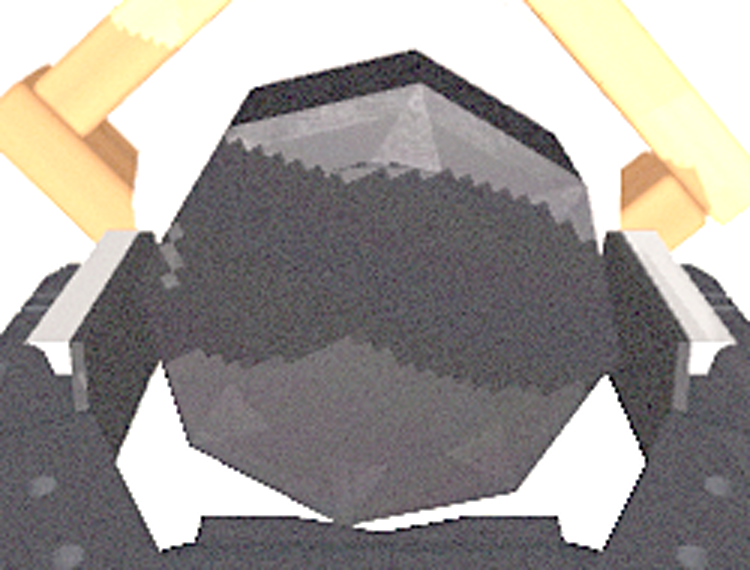

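Call:
carry_out --targets '[{"gripper": -0.58,"x": 0,"y": 0,"z": 0,"wx": 0.08,"wy": 0,"wz": 0},{"gripper": -0.58,"x": 0,"y": 0,"z": 0,"wx": 0.08,"wy": 0,"wz": 0},{"gripper": -0.58,"x": 0,"y": 0,"z": 0,"wx": 0.08,"wy": 0,"wz": 0},{"gripper": -0.58,"x": 0,"y": 0,"z": 0,"wx": 0.08,"wy": 0,"wz": 0},{"gripper": -0.58,"x": 0,"y": 0,"z": 0,"wx": 0.08,"wy": 0,"wz": 0},{"gripper": -0.58,"x": 0,"y": 0,"z": 0,"wx": 0.08,"wy": 0,"wz": 0}]'

```text
time_s: 25.58
tcp_pos: [0.6162, 0.054, 0.0939]
tcp_rot: [[0.0, -0.587, 0.809], [-0.001, 0.809, 0.587], [-1.0, -0.001, -0.001]]
force: [0.9, -0.4, -1.3]
width: 0.0673
```

```bash
python3 look.py w30;python3 st.py .6162 .0546 .095 110|head -4
```

```text
25.6333 [0.6162 0.054  0.094 ] [ 0.3088 -0.0495 -2.1235] [-0.1088  0.0023 -0.0022] 0.06756901071335394 3.2938820466402383
3 rows; total w [ 0.274 -0.001  0.002]
[-0.3, 0.1, 0.1, 0.0914, -0.0002, 0.0005]
[-0.3, 0.2, 0.1, 0.0914, -0.0002, 0.0005]
```

View pics/w30d.png

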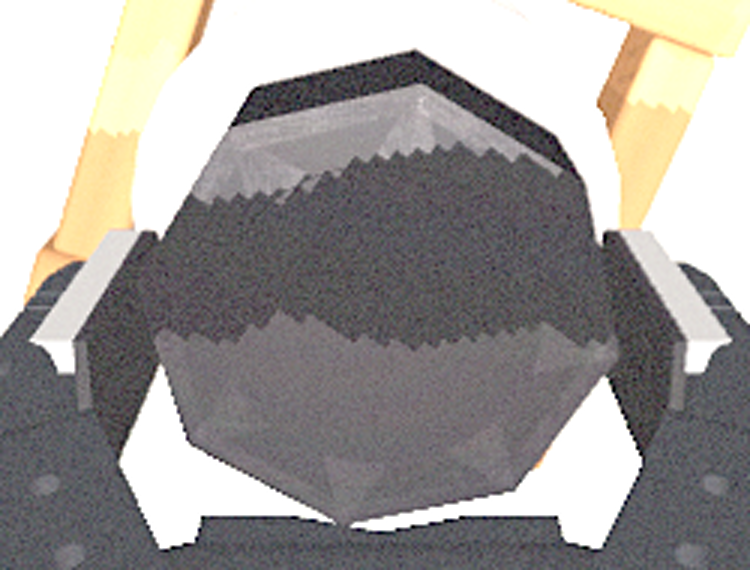

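Call:
carry_out --targets '[{"gripper": -0.6,"x": 0.5,"y": 0,"z": 0,"wx": 0.08,"wy": 0,"wz": 0},{"gripper": -0.6,"x": 0,"y": 0,"z": 0,"wx": 0.08,"wy": 0,"wz": 0},{"gripper": -0.6,"x": 0,"y": 0,"z": 0,"wx": 0.08,"wy": 0,"wz": 0},{"gripper": -0.6,"x": 0,"y": 0,"z": 0,"wx": 0.08,"wy": 0,"wz": 0},{"gripper": -0.6,"x": 0,"y": 0,"z": 0,"wx": 0.08,"wy": 0,"wz": 0},{"gripper": -0.6,"x": 0,"y": 0,"z": 0,"wx": 0.08,"wy": 0,"wz": 0}]'

```text
time_s: 26.13
tcp_pos: [0.6157, 0.0539, 0.0925]
tcp_rot: [[-0.001, -0.146, 0.989], [-0.002, 0.989, 0.146], [-1.0, -0.002, -0.001]]
force: [-0.1, -0.4, -0.0]
width: 0.0687
```

```bash
python3 st.py .6162 .0546 .094 80|head -4
```

```text
26.1333 [0.6157 0.0539 0.0925] [-0.1298 -0.426  -0.0257] [-0.1224 -0.049  -0.0139] 0.06873791504736736 -20.220663008332004
3 rows; total w [ 0.321 -0.001  0.002]
[-0.5, 0.2, 0.2, 0.1069, -0.0004, 0.0008]
[-0.5, 0.2, 0.2, 0.1069, -0.0004, 0.0008]
```

Call:
carry_out --targets '[{"gripper": -0.6,"x": 0,"y": 0.3,"z": 0.3,"wx": 0.08,"wy": 0,"wz": 0},{"gripper": -0.6,"x": 0,"y": 0,"z": 0,"wx": 0.08,"wy": 0,"wz": 0},{"gripper": -0.6,"x": 0,"y": 0,"z": 0,"wx": 0.06,"wy": 0,"wz": 0}]'

```text
time_s: 26.38
tcp_pos: [0.6156, 0.0541, 0.0921]
tcp_rot: [[-0.002, 0.074, 0.997], [-0.003, 0.997, -0.074], [-1.0, -0.003, -0.002]]
force: [0.5, -0.0, -0.7]
width: 0.0683
```

```bash
python3 look.py w31;python3 st.py .6162 .0546 .094 70|head -2
```

```text
26.4333 [0.6156 0.0542 0.0921] [-0.1619 -0.6541 -1.3639] [-0.0861 -0.0113 -0.0305] 0.06838855695087998 -31.173255936945296
3 rows; total w [ 0.272 -0.001  0.003]
```

View pics/w31d.png

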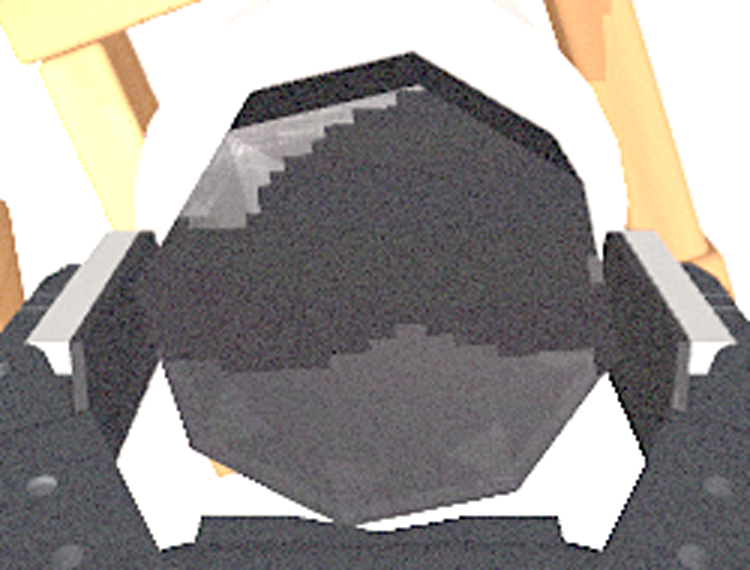

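Tool z is at −4°, so the lid has turned about 94°. Continue until the torque rises.

Call:
carry_out --targets '[{"gripper": -0.6,"x": 0,"y": 0.3,"z": 0.5,"wx": 0.06,"wy": 0,"wz": 0},{"gripper": -0.6,"x": 0,"y": 0,"z": 0,"wx": 0.06,"wy": 0,"wz": 0}]'

```text
time_s: 26.6
tcp_pos: [0.6158, 0.0543, 0.0917]
tcp_rot: [[-0.003, 0.189, 0.982], [-0.004, 0.982, -0.189], [-1.0, -0.004, -0.002]]
force: [0.3, -0.4, -0.6]
width: 0.0685
```

```bash
python3 st.py .6162 .0546 .094 70|head -2
```

```text
26.6 [0.6158 0.0543 0.0917] [ 0.2627 -0.4103 -0.6274] [-0.0541 -0.0213  0.0121] 0.06851742325777696 -36.76545457617673
2 rows; total w [ 0.158 -0.002  0.004]
```

Call:
carry_out --targets '[{"gripper": -0.6,"x": 0,"y": 0,"z": 0,"wx": 0.06,"wy": 0,"wz": 0},{"gripper": -0.6,"x": 0,"y": 0,"z": 0,"wx": 0.06,"wy": 0,"wz": 0}]'

```text
time_s: 26.77
tcp_pos: [0.6155, 0.0542, 0.0914]
tcp_rot: [[-0.004, 0.302, 0.953], [-0.004, 0.953, -0.302], [-1.0, -0.005, -0.002]]
force: [0.0, -0.5, 0.4]
width: 0.0682
```

```bash
python3 st.py .6162 .0546 .094 70|head -2
```

```text
26.7667 [0.6155 0.0542 0.0914] [ 0.0253 -0.4707  0.4344] [ 0.047  -0.049   0.1344] 0.06820838648333596 -42.42482127529937
1 rows; total w [ 0.043 -0.002  0.005]
```

Torque is starting to rise (+0.13).

Call:
carry_out --targets '[{"gripper": -0.6,"x": 0,"y": 0,"z": 0.5,"wx": 0.05,"wy": 0,"wz": 0.003},{"gripper": -0.6,"x": 0,"y": 0,"z": 0,"wx": 0.04,"wy": 0,"wz": 0}]'

```text
time_s: 26.93
tcp_pos: [0.6158, 0.0545, 0.0913]
tcp_rot: [[-0.003, 0.38, 0.925], [-0.001, 0.925, -0.38], [-1.0, -0.002, -0.002]]
force: [0.7, 0.8, -0.7]
width: 0.0687
```

```bash
python3 look.py w32; python3 st.py .6162 .0546 .094 70|head -2
```

```text
26.9833 [0.6159 0.0546 0.0914] [ 0.7908 -0.1603 -0.7862] [-0.0219 -0.1823  0.2869] 0.0679636126515862 -46.48733276893306
1 rows; total w [-0.043 -0.002  0.002]
```

View pics/w32d.png

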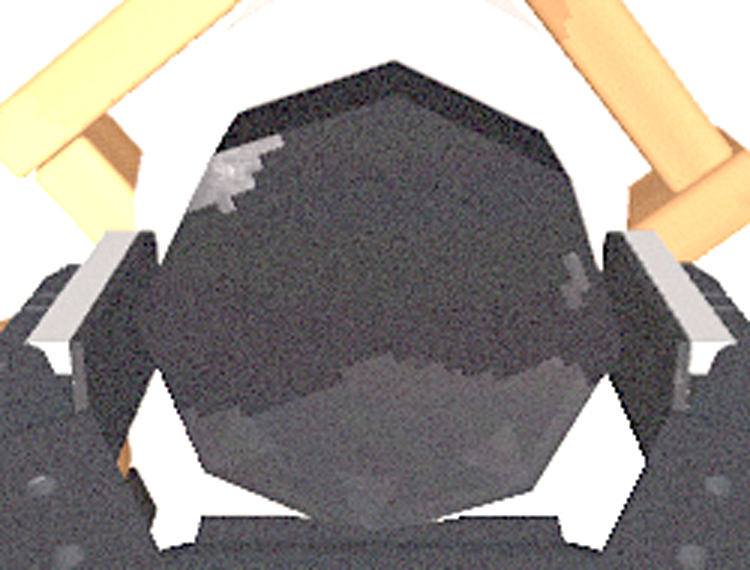

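The lag has grown to about 18° with torque 0.29 N m, which is the stop. I'll re-align the tool with the lid, open, and measure.

Call:
carry_out --targets '[{"gripper": -0.7,"x": 0,"y": 0,"z": 0,"wx": -0.06,"wy": 0,"wz": 0},{"gripper": -0.7,"x": 0,"y": 0,"z": 0,"wx": -0.08,"wy": 0,"wz": 0},{"gripper": -0.7,"x": 0,"y": 0,"z": 0,"wx": -0.08,"wy": 0,"wz": 0},{"gripper": -0.7,"x": 0,"y": 0,"z": 0,"wx": 0,"wy": 0,"wz": 0},{"gripper": -0.7,"x": 0,"y": 0,"z": 0,"wx": 0,"wy": 0,"wz": 0}]'

```text
time_s: 27.4
tcp_pos: [0.6157, 0.0555, 0.0912]
tcp_rot: [[-0.003, 0.142, 0.99], [-0.001, 0.99, -0.142], [-1.0, -0.002, -0.003]]
force: [0.4, -0.5, -0.0]
width: 0.0729
```

```bash
python3 look.py w33; python3 st.py .6162 .0546 .094 90|head -2
```

```text
27.45 [0.6157 0.0555 0.0912] [-0.3531 -0.2867  0.4479] [ 0.0618 -0.0014  0.0164] 0.07239145040171055 -34.474388751524714
2 rows; total w [-0.143 -0.003  0.002]
```

View pics/w33d.png

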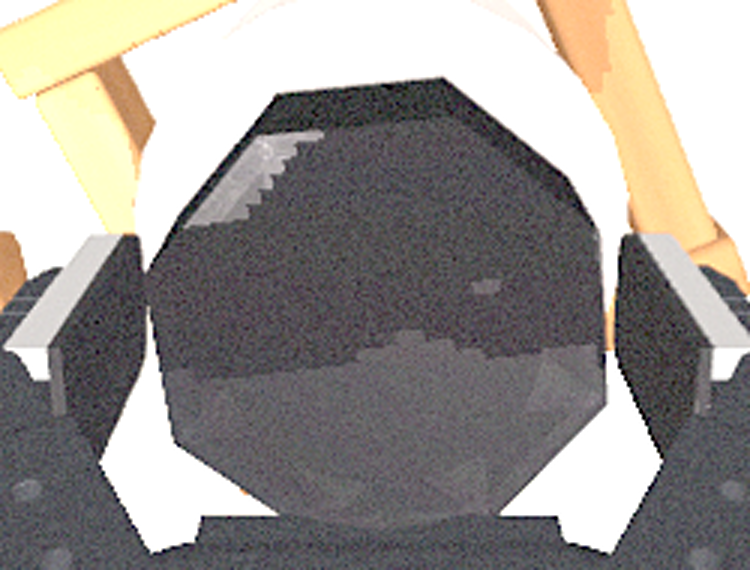

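```bash
python3 - <<'E'
from hz import *
import hz
V=[(256,135),(450,116),(602,235),(606,402),None,None,(175,440),(150,285)][::-1]
src=open('hz.py').read().replace("V=np.array(V,float)/sc+np.array(off)","M=np.array([v is not None for v in V]);V=np.array([v or (0,0) for v in V],float)/sc+np.array(off)").replace("-V).ravel()","-V)[M].ravel()")
open('hz.py','w').write(src); exec(src); fit(V)
E
```

```text
xyz [0.6153 0.0533 0.0953] ang 20.5 cost 6.32 centre above shoulder mm 23.3
```

Height 23.3 mm against 24 mm for home, and about 105° turned. One firmer check turn with the jaws closer.

Call:
carry_out --targets '[{"gripper": -0.7,"x": 0,"y": -0.8,"z": 0,"wx": -0.1,"wy": 0,"wz": 0.002},{"gripper": -0.54,"x": 0,"y": 0,"z": 0,"wx": 0,"wy": 0,"wz": 0},{"gripper": -0.54,"x": 0,"y": 0,"z": 0,"wx": 0,"wy": 0,"wz": 0},{"gripper": -0.54,"x": 0,"y": 0,"z": 0,"wx": 0.06,"wy": 0,"wz": 0},{"gripper": -0.54,"x": 0,"y": 0,"z": 0,"wx": 0.06,"wy": 0,"wz": 0}]'

```text
time_s: 27.87
tcp_pos: [0.6157, 0.055, 0.0911]
tcp_rot: [[-0.003, 0.171, 0.985], [0.001, 0.985, -0.171], [-1.0, 0.001, -0.003]]
force: [0.4, 2.3, 0.6]
width: 0.0656
```

```bash
python3 st.py .6162 .0546 .091 80|head -2
```

```text
27.8667 [0.6157 0.055  0.0911] [0.3943 2.2772 0.5844] [ 0.4255 -0.1702  0.6321] 0.06558718170703422 -35.67827769502155
1 rows; total w [ 0.003 -0.003 -0.001]
```

Call:
carry_out --targets '[{"gripper": -0.54,"x": 0,"y": 0,"z": 0,"wx": 0.05,"wy": 0,"wz": 0},{"gripper": -0.54,"x": 0,"y": 0,"z": 0,"wx": 0.05,"wy": 0,"wz": 0}]'

```text
time_s: 28.03
tcp_pos: [0.6164, 0.0572, 0.0914]
tcp_rot: [[-0.0, 0.272, 0.962], [0.003, 0.962, -0.272], [-1.0, 0.002, -0.001]]
force: [1.9, 0.4, -1.7]
width: 0.0655
```

```bash
python3 look.py w34; python3 st.py .6162 .0546 .091 80|head -2
```

```text
28.0833 [0.6164 0.0574 0.0914] [ 2.2137  1.5037 -2.5097] [ 0.4592 -0.3967  1.0727] 0.06601716998175994 -41.04615124673859
1 rows; total w [-0.104 -0.001 -0.002]
```

View pics/w34d.png

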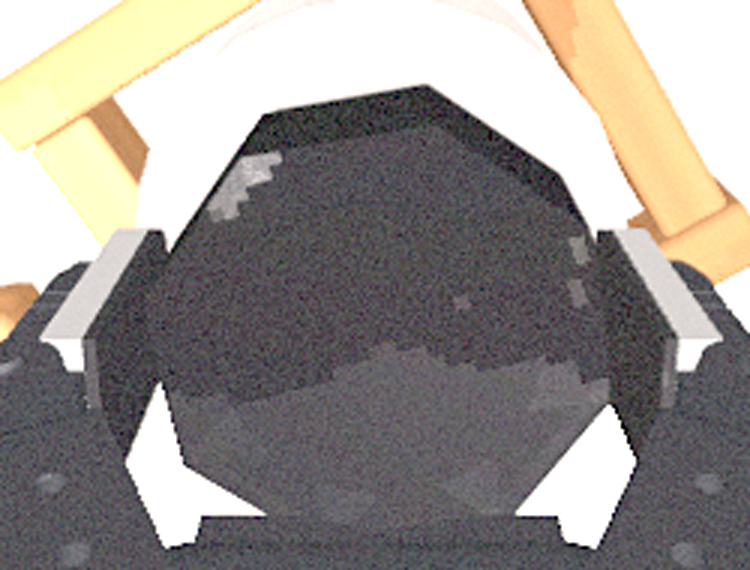

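Hard stop at 1.07 N m, so the lid is home. Open wide, un-rotate a little, and rise.

Call:
carry_out --targets '[{"gripper": -0.9,"x": 0,"y": -1,"z": 0,"wx": -0.05,"wy": 0,"wz": 0},{"gripper": -0.9,"x": 0,"y": -1,"z": 0,"wx": -0.05,"wy": 0,"wz": 0},{"gripper": -0.9,"x": 0,"y": 0,"z": 0,"wx": -0.05,"wy": 0,"wz": 0},{"gripper": -0.9,"x": 0,"y": 0,"z": 0,"wx": 0,"wy": 0,"wz": 0}]'

```text
time_s: 28.42
tcp_pos: [0.6156, 0.0564, 0.0915]
tcp_rot: [[-0.001, 0.127, 0.992], [0.002, 0.992, -0.127], [-1.0, 0.002, -0.001]]
force: [0.6, 0.4, -0.4]
width: 0.0813
```

```bash
python3 look.py w35; python3 st.py .6162 .0546 .091 85|head -4
```

```text
28.4667 [0.6156 0.0564 0.0915] [-0.6538  0.3999 -0.0091] [ 0.0554  0.0401 -0.0269] 0.08104045481844971 -33.762455078853215
1 rows; total w [-0.042 -0.001 -0.002]
[0.5, -1.7, 0.8, -0.0424, -0.0009, -0.002]
```

View pics/w35d.png

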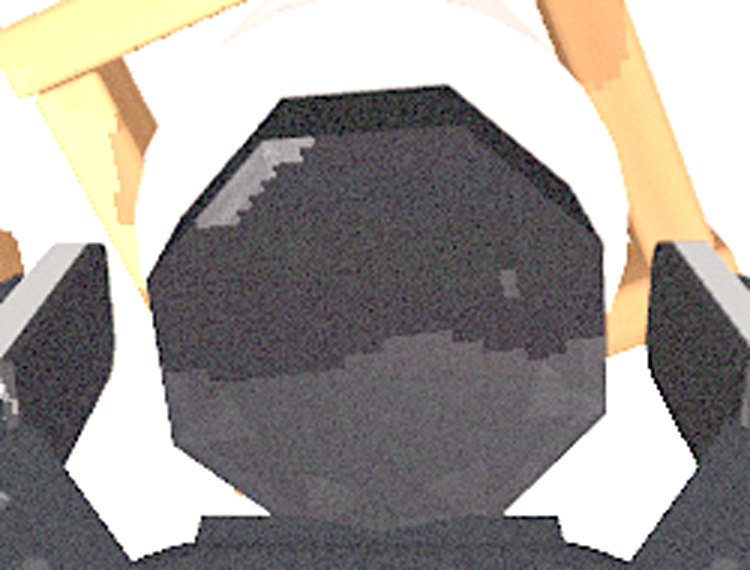

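Fingers are clear of the lid (gaps on both sides). Rise straight up.

Call:
carry_out --targets '[{"gripper": -0.9,"x": -10,"y": 0,"z": 0.5,"wx": 0,"wy": 0,"wz": 0},{"gripper": -1,"x": -25,"y": 0,"z": 0,"wx": 0,"wy": 0,"wz": 0},{"gripper": -1,"x": -35,"y": 0,"z": 0,"wx": 0,"wy": 0,"wz": 0},{"gripper": -1,"x": -35,"y": -10,"z": 0,"wx": 0,"wy": 0,"wz": 0},{"gripper": -1,"x": -20,"y": -25,"z": 0,"wx": 0,"wy": 0,"wz": 0},{"gripper": -1,"x": 0,"y": -10,"z": 0,"wx": 0,"wy": 0,"wz": 0},{"gripper": -1,"x": 0,"y": 0,"z": 0,"wx": 0,"wy": 0,"wz": 0},{"gripper": -1,"x": 0,"y": 0,"z": 0,"wx": 0,"wy": 0,"wz": 0}]'

```text
time_s: 29.13
tcp_pos: [0.6093, 0.0114, 0.2253]
tcp_rot: [[-0.002, 0.142, 0.99], [0.003, 0.99, -0.142], [-1.0, 0.003, -0.002]]
force: [0.1, 0.5, -0.6]
width: 0.0854
```

```bash
python3 - <<'E'
from h import *
np.set_printoptions(precision=4,suppress=True)
im=save('wrist','w36.png')
for t in ['lid_center','lid']:
  for r in ctrl.tip_of('wrist',t)[:2]:
    w=c2w('wrist',r['position']);print(t,r['p'],w)
save('scene','s36.png')
for n in ['scene']:
  for t in ['lid_center','hexlid','knife','squeegee','brush']:
    for r in ctrl.tip_of(n,t)[:2]:
      w=c2w(n,r['position']);print(n,t,r['p'],w)
E
python3 st.py
```

```text
lid_center 0.77 [0.6127 0.0564 0.0837]
lid 0.78 [0.6148 0.0538 0.0707]
scene lid_center 0.89 [0.6151 0.0521 0.0874]
scene lid_center 0.51 [0.6334 0.4351 0.0322]
scene hexlid 0.78 [0.4996 0.2392 0.0326]
scene knife 0.81 [ 0.671  -0.2092  0.0063]
scene knife 0.26 [ 0.4886  0.2847 -0.0009]
scene squeegee 0.7 [0.4331 0.0176 0.0017]
scene brush 0.6 [ 0.6532  0.1905 -0.0002]
29.5833 [0.6089 0.0123 0.2241] [ 0.0437 -0.2025  0.0929] [-0.0126 -0.0451  0.0469] 0.0849852984212305 -25.571870286415223
```

View pics/w36.png

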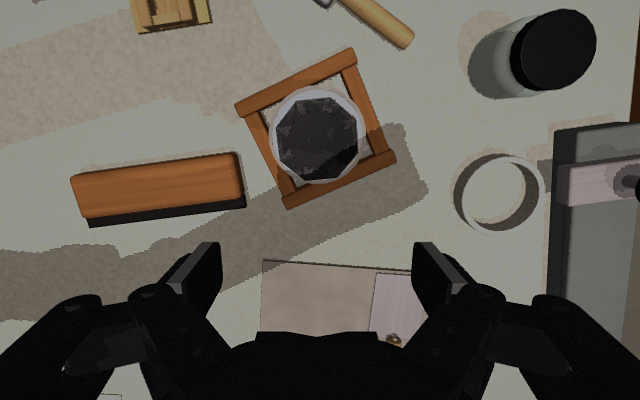

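View pics/s36.png

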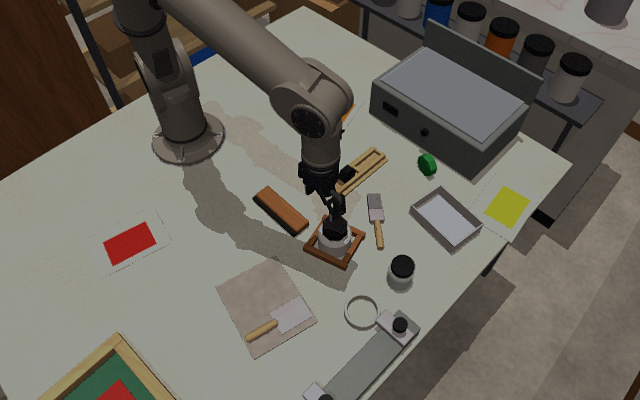

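The lid sits level on the pot at wrist pixel (317,140), with its centre at z ≈ 0.084 (24 mm above the shoulder). The bystanders haven't moved and the gripper is clear, so I'm handing in.

```bash
python3 -c "
from rig import ctrl
print(ctrl.sign_off())"
```

```text
the job is handed in; nothing more can be done
None
```

The white pot is closed: the black octagonal lid is fully screwed home, and I handed the job in at about 29.6 s.

1. **Tipping:** I took the lid from the rack by its side flats, stood it against the slab edge, let go and pushed it over with shut fingers. It landed flat with its open side down.
2. **Sliding:** It first overhung the slab edge by about 18 mm, so I slid it, ungripped, until it was practically all on the slab.
3. **Setting and turning back:** I took it by its sides and set it level on the neck. I turned it back about 120° until it met resistance. It had wedged between the pads and only dropped into the thread start when I loosened the jaws.
4. **Turning forward:** About 105° forward brought it to a hard stop.

**Last checks:**
- **Stop:** a firmer check turn met the stop at about 1.1 N m.
- **Height:** the lid centre measured 23.3 and 23.7 mm above the shoulder in the wrist pictures, against 24 mm for fully home. The scene camera gave about 27 mm, the one reading that disagrees. It is within the network's stated 4 mm error, and I trust it less than the wrist measurements and the stop.
- **Bystanders:** the hexagonal lid, knife, brush and squeegee were where they started, to within measuring error.
- **Gripper:** it was well clear of everything at hand-in.

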